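# Mount the sensor carrier on the dovetail rail and zero the readout

### The job

Slide the blue-headed sensor carrier onto the dovetail rail from the rail's open end until it is fully home against the steel end stop, then tighten the red clamp knob on its side clockwise as far as it goes. With the carrier clamped there, press the green key of the readout fully to wake it and let it up, then press the white key fully to zero it. Leave the dish, beaker and bottles where they stand.

Things in the scene. Friction and masses are not known exactly. Their poses are not given: they have to be found in the camera images.
- rail: Fixed measuring rail on a dark foot plate. Origin on the bench top; y runs along the rail toward the open end, x across it to the far side, z up. Steel end stop 60 mm wide, 46 mm high, its face at y = -70 mm. Behind it the grey readout head, 80 (x) x 96 (y) mm, 34 mm high, centred at y = -157 mm, two keys on top.
- rail_home (a point): Point on the top of the aluminium dovetail, on its centre line, 34 mm above the bench, 30 mm from the end stop; axes as the rail. With the carrier fully home, carrier_slide lies here. The dovetail is 44 mm wide at the top, 24 mm at its root, flanks at 45 degrees.
- rail_mouth (a point): The open end of the dovetail, on the centre line, at the height of its top; axes as the rail. 152 mm from rail_home along +y. The last 12 mm are a tapered lead-in.
- carrier_grip (a point): Centre of the blue upright block of the loose sensor carrier, to be grasped: 30 mm (x) by 36 mm (y), from 20 to 64 mm above the carrier's underside; this point is 45 mm above the underside. Axes of the carrier: y along its groove, -x toward the clamp knob, z up. At home on the rail its axes are parallel to the rail's and this point is 67 mm above the bench.
- carrier_slide (a point): Centre of the roof of the carrier's dovetail groove, 33 mm straight below carrier_grip, 12 mm above the underside; axes as the carrier. The roof rests on the dovetail's top. Play on the rail 1.7 mm to each side and 1.7 mm upward.
- knob_grip (a point): Centre of the clamp knob's red bar, on its axis. Bar 36 mm long (this point's x), 11 mm thick (y), 24 mm high (z: the knob's axis, pointing outward). The axis leans 35 degrees from vertical toward the carrier's -x side. Below the bar 15 mm of free stem, 12 mm diameter, with an 18 mm collar 3 mm high at its foot. At mid-turn the bar points up the slope toward the blue block.
- clamp_knob (a joint): Turn of the clamp knob, rad: 0 is fully loose, it grows as the knob turns clockwise seen from outside (looking at the knob along its axis), 1.25 is the stop at the end of its turn, tight. Stiff, about 0.15 N m; stays where it is left.
- key_green_top (a point): Centre of the top of the green round key (18 mm diameter), nearer the end stop; press straight down.
- key_white_top (a point): Centre of the top of the white round key (18 mm diameter), 48 mm farther from the end stop than the green one; press straight down.
- key_green (a joint): Travel of the green key, m: 0 up, 0.005 fully pressed. A spring returns it; fully down takes 4 N.
- key_white (a joint): Travel of the white key, as the green one.
- carrier: The loose sensor carrier, 0.35 kg: black carriage 70 mm (x) by 60 mm (y) by 20 mm with a 12 mm deep dovetail groove open at both y ends, blue block on top, red knob at its -x side. Origin at the centre of its underside, axes as carrier_grip.
- petri_dish: Clear lidded dish, 93 mm diameter, 15 mm high, lying loose on the bench; origin at the centre of its underside. Leave it.
- beaker: Glass beaker, 72 mm diameter, 90 mm high, loose; origin at the centre of its underside. Leave it.
- bottle_1: White bottle with a blue cap, 36 mm diameter, 78 mm high, loose; origin at the centre of its underside. Leave it.
- bottle_2: White bottle with a red cap, 36 mm diameter, 78 mm high, loose; origin at the centre of its underside. Leave it.

How it is judged:
By the outcome, as a careful person would: the job done as asked, in the order asked, and still so for the second after the job is handed in, with the robot touching nothing.
It also fails if it takes over 72 s, if anything falls off the work surface, if the arm or the gripper's body presses on something with over 40 N, if the wrist force passes 120 N, or if a joint passes its speed limit or range.

### The arm

A 6-joint arm with a two-finger parallel gripper is mounted at the origin on a cart in front of the work surface, level with it; the furniture and walls round the work are solid. World frame = base frame: x ahead of the robot, y to its left, z up, the work surface at z = 0. Lengths are in m, angles in rad, forces in N, time in s.
With the tool pointing down it reaches from about 0.35 to 0.775 m from the base axis. Payload 5.5 kg.
Tool frame: the origin (TCP) lies between the finger pads; the fingertips stand 22 mm ahead of it and the grasp point (between the pads) lies 3 mm ahead of it (env.finger_overhang is the distance from the TCP to the fingertips, in m); y points along the fingers, x is the direction in which the jaws open and shut, and the axes are right-handed (so a half turn about y gives the same grasp; the last joint's range is limited). The gripper opens to 85 mm and grips with 20 to 120 N. Pads are 22 mm wide; open, the fingers measure 114 mm over their backs; the gripper's body (76 mm by 85 mm) begins 54 mm behind the grasp point. The pads swing forward as they close: fully open they stand 13 mm farther back than shut.
Start: joints at [-1.358, 0.313, 0.046, 1.304, 0, 1.431], TCP at [0.199, -0.54, 0.253] pointing down, gripper open.
Joint ranges: [-2.76, 2.76], [-0.86, 1.69], [-1.03, 1.26], [-2.2, 2.34], [-1.47, 1.5], [-3.14, 3.14]. Speed limits (rad/s): [2.57, 2.57, 3.14, 3.14, 3.14, 3.14].

### API

Orientations are given as a unit quaternion [w, x, y, z].
In Python, from workcell import monitor, cams, job, env gives the robot as it stands.
- The arm moves only by the tool drive_tool, never from a script. Its argument "plan" is text: rows parted by semicolons, each of 7 numbers parted by spaces: the opening, from -1 (shut) to 1 (fully open), then the shift along the tool's x, y, z in mm, then the turn, a rotation vector about the tool's x, y, z in degrees. In form: gripper x y z rx ry rz; .... A call has 1 to 8 rows; each row shifts and turns the pose as measured when the row begins, along the tool's axes as they then stand; what a row does not reach is not made up. A row lasts 1/8 s, in which the tool goes at most 62.5 mm and 10.7 degrees, less where a joint would pass 70% of its speed; a pose out of reach is approached as far as the arm can. A call is refused whole if a number of a shift passes 62.5 or a number of a turn 10.7, either way. A call with a gripper value outside its range is refused whole. The fingers move at their own pace and stop on an object; "grip_force" is the grip in N (left out, the last holds). Time passes only in rows, so rows that do not move let the fingers close. It gives the time, the measured TCP pose, the force and the opening at its end, in the units of the state.
- monitor.get_state(): the state, without advancing time (a new reading comes with each control period).
- cams.read_camera(name): name is "scene" or "side" or "wrist"; returns (picture, depth): 480x640x3 uint8, red, green, blue; 480x640 float32, m along the optical axis (not along the pixel's ray), 0 where there is no reading.
- cams.calibration(name): a dict with "fx", "fy", "cx", "cy" (pixels), "R" (3x3) and "t" (3): a world point X has camera coordinates R X + t. Camera axes: x right, y down, z forward; pixel columns grow to the right and rows downward; lengths in m; the calibration is good to about 2 mm. A picture is of the moment at which its call begins: read the wrist's pose just before it. calibration takes no time and is no camera call; for the wrist camera it gives the pose at the moment of the call.
- job.hand_in(): hands the job in, once; it reports no verdict.
The state is a dict: "clock": time; "joint_pos": joint angles; "qvel": joint speeds; "tau": joint torques, N m; "tcp_pos": TCP position; "orientation": TCP orientation; "wrist_force": force on the tool from outside, world axes, zero at the start; "ft_torque": the same for the moment, N m; "finger_gap": finger opening in m.
Only numpy, scipy, OpenCV 4.12 (cv2) and the standard library are available. Lean on these libraries where they do the work, as an engineer would, in place of code of your own. Each camera call takes 0.05 s, during which the arm holds its last target.

## Working session

There is one attempt and no reset: what is moved stays moved. The work goes in short steps, Python scripts to look and compute and a tool call to move; the robot and the scene stay as the last step left them, time stands still between calls to the robot, and variables do not carry over. Pictures are saved under pics/ and viewed, and the job is handed in when it is done.

Besides the shell and the picture viewer there is one more tool, called after "Call:" in YAML: its name, and indented under it one key for each argument. drive_tool: Moves the arm, as the interface text tells. Its arguments: {"type":"object","properties":{"plan":{"type":"string"},"grip_force":{"type":"number"}},"required":["plan"]}

```bash
ls; mkdir -p pics; cat > h.py <<'E'
import numpy as np, cv2
from workcell import monitor, cams, job, env
def snap(name,fn):
    K=cams.calibration(name); im,d=cams.read_camera(name)
    cv2.imwrite(f'pics/{fn}.png',im[:,:,::-1]); np.savez(f'pics/{fn}.npz',im=im,d=d,**{k:np.array(v) for k,v in K.items()})
def load(fn): return np.load(f'pics/{fn}.npz')
def pt(f,u,v,z=None,depth=None):
    R,t=f['R'],f['t']; r=np.array([(u-f['cx'])/f['fx'],(v-f['cy'])/f['fy'],1.])
    if z is not None:
        c=-R.T@t; w=R.T@r; return c+w*(z-c[2])/w[2]
    if depth is None:
        p=f['d'][int(v)-1:int(v)+2,int(u)-1:int(u)+2]; depth=np.median(p[p>0])
    return R.T@(r*depth-t)
def proj(f,X):
    c=f['R']@np.array(X)+f['t']; return np.array([f['fx']*c[0]/c[2]+f['cx'],f['fy']*c[1]/c[2]+f['cy']])
def crop(fn,u0,v0,u1,v1,s,out):
    im=cv2.imread(f'pics/{fn}.png')[v0:v1,u0:u1]; cv2.imwrite(f'pics/{out}.png',cv2.resize(im,None,fx=s,fy=s,interpolation=cv2.INTER_CUBIC))
E
python3 - <<'E'
from h import *
for n in('scene','side','wrist'): snap(n,n+'0')
print(monitor.get_state(), env.finger_overhang)
E
```

```text
pics
{'clock': 0.15, 'joint_pos': array([-1.35759068e+00,  3.13842192e-01,  4.52791743e-02,  1.30361126e+00,
        3.13035526e-05,  1.43119723e+00]), 'qvel': array([ 6.66202919e-04, -3.33174814e-03,  6.22574429e-03, -1.46694763e-03,
       -2.03173704e-05, -7.14756766e-04]), 'tau': array([ 2.16191569e-03, -4.81066132e+01,  2.98815215e+01,  1.39706672e-02,
       -4.65346375e-05,  5.85543134e-06]), 'tcp_pos': array([ 0.19860813, -0.53925176,  0.25262161]), 'orientation': array([ 0.58032471, -0.57964533,  0.40484555, -0.40414676]), 'wrist_force': array([ 0.15451914,  0.32929834, -0.69481521]), 'ft_torque': array([-0.02196896, -0.02664682, -0.00385659]), 'finger_gap': 0.08557416534704627} 0.022
```

View pics/scene0.png

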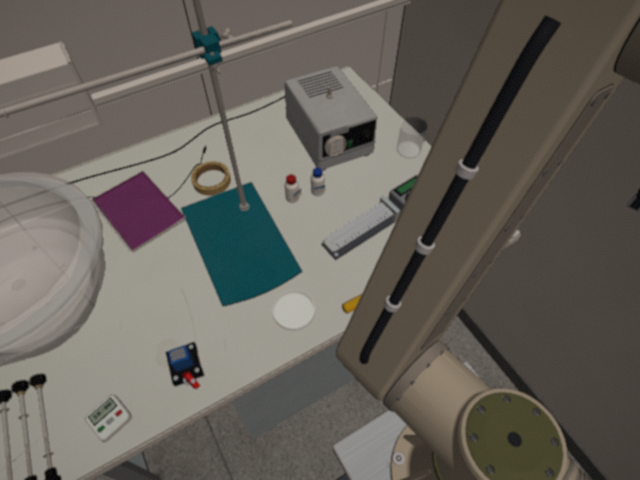

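View pics/side0.png

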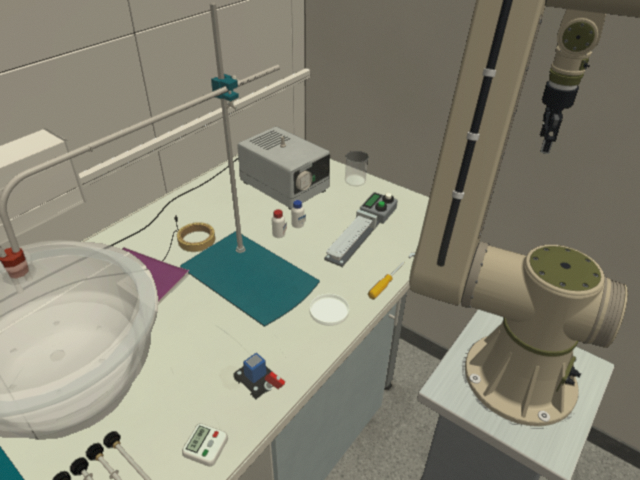

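View pics/wrist0.png

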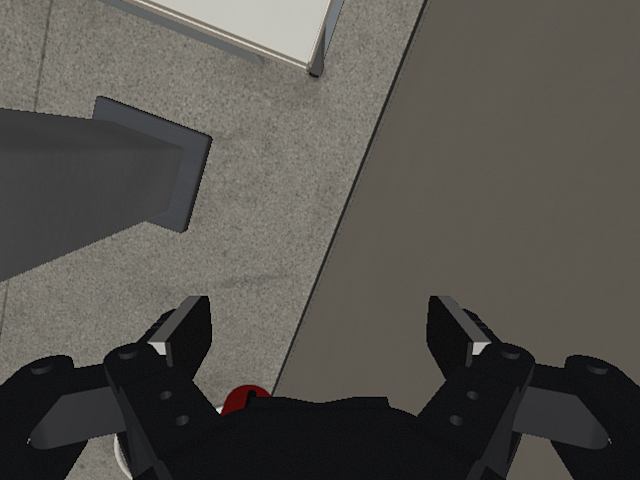

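```bash
python3 - <<'E'
from h import *
from scipy.spatial.transform import Rotation as Ro
np.set_printoptions(precision=3,suppress=True)
s=monitor.get_state();q=s['orientation']
print(Ro.from_quat(np.r_[q[1:],q[0]]).as_matrix())
for n in('scene','side','wrist'):
    f=load(n+'0'); print(n,f['fx'],-f['R'].T@f['t'],f['R'])
E
```

```text
[[ 0.346 -0.     0.938]
 [-0.938  0.001  0.346]
 [-0.001 -1.     0.   ]]
scene 456.79339307458866 [0.019 0.263 0.905] [[-0.498 -0.867 -0.011]
 [-0.709  0.414 -0.571]
 [ 0.5   -0.276 -0.821]]
side 523.0203110591373 [-0.062  0.788  0.894] [[-0.796 -0.606  0.012]
 [-0.385  0.49  -0.782]
 [ 0.468 -0.627 -0.623]]
wrist 358.9253326268488 [ 0.26  -0.516  0.373] [[ 0.345 -0.939 -0.002]
 [-0.907 -0.334  0.257]
 [-0.242 -0.087 -0.966]]
```

```bash
python3 - <<'E'
from h import *
crop('side0',310,180,420,280,7,'c_rail')
crop('side0',210,330,310,410,8,'c_car')
crop('scene0',140,320,240,400,8,'c_car2')
crop('scene0',300,160,430,280,6,'c_rail2')
E
```

```text
(no output)
```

View pics/c_rail.png

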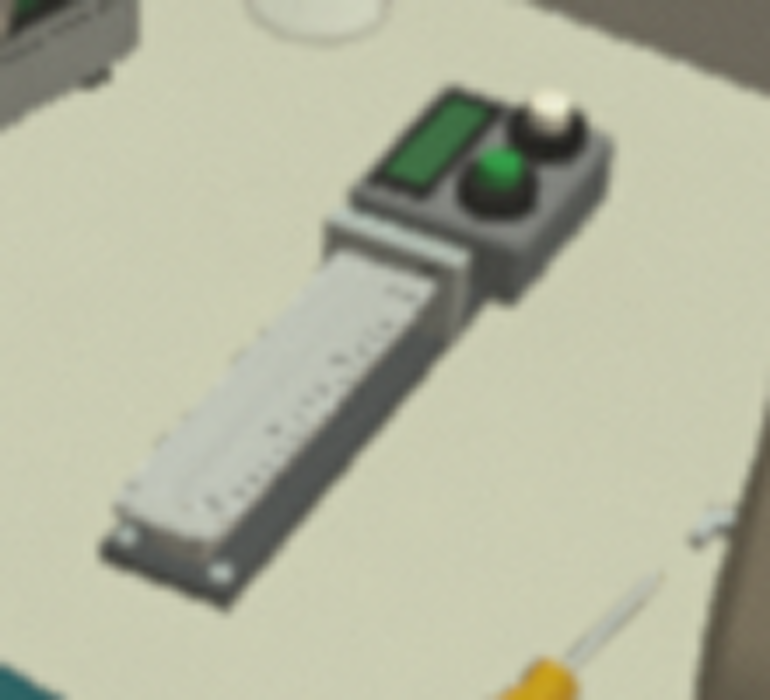

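View pics/c_car.png

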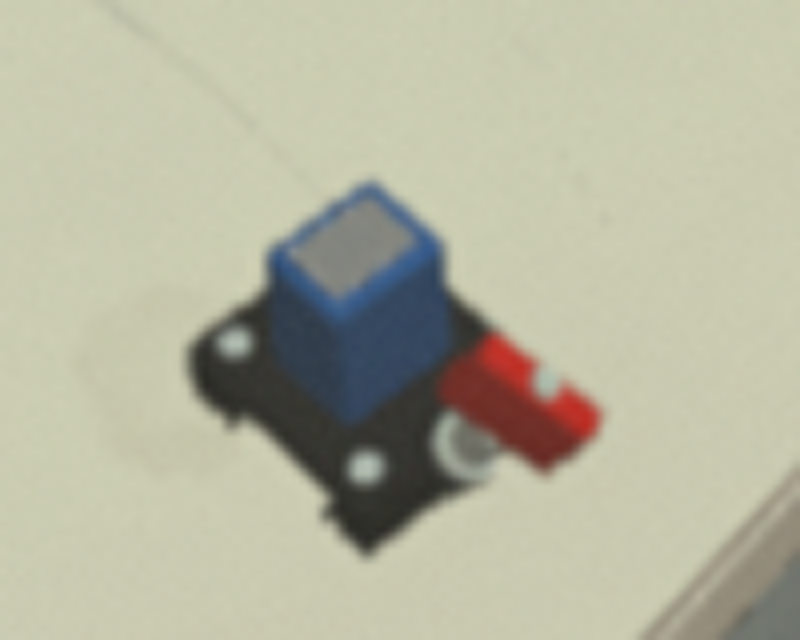

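View pics/c_car2.png

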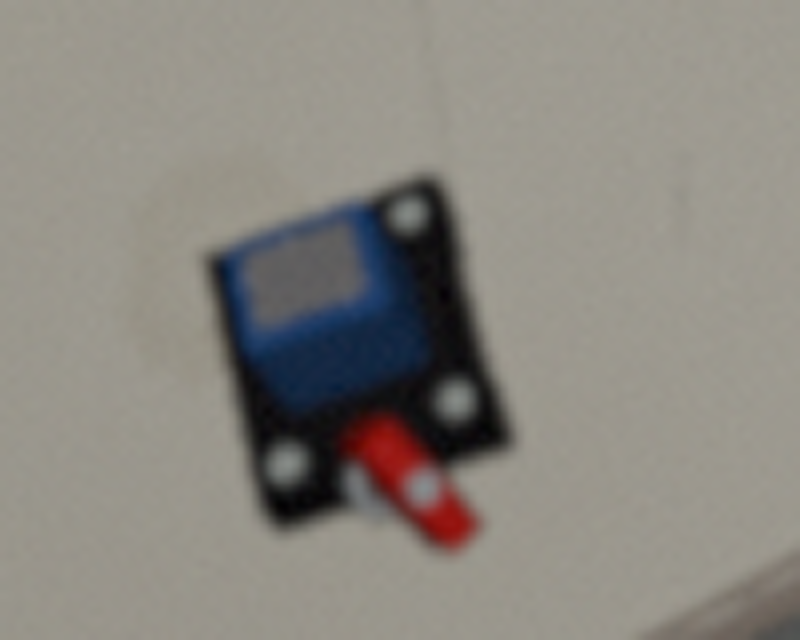

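View pics/c_rail2.png

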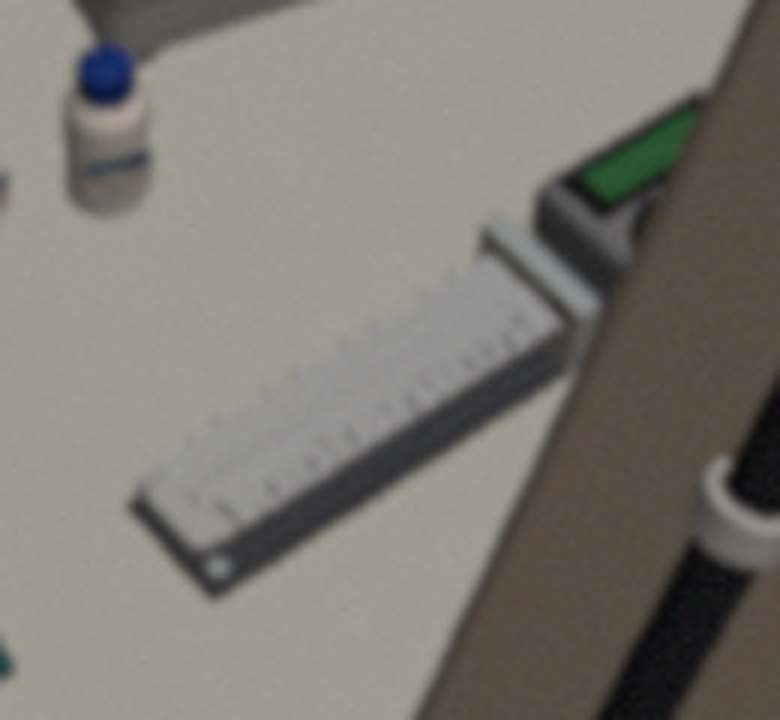

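```bash
python3 - <<'E'
from h import *
np.set_printoptions(precision=4,suppress=True)
f=load('side0')
C=lambda u,v:(310+u/7-.5,180+v/7-.5)
for n,u,v,z in [('stopL',330,215,.046),('stopR',468,265,.046),('mouthL',115,505,.034),('mouthR',205,550,.034),('green',502,160,.04),('white',548,102,.04)]:
    print(n,pt(f,*C(u,v),z=z))
C=lambda u,v:(210+u/8-.5,330+v/8-.5)
for n,u,v,z in [('blueTop',372,182,.064),('',440,245,.064),('',343,310,.064),('',270,250,.064),('carc',195,360,.02),('',368,545,.0),('knobcap',548,380,.05)]:
    print(n,pt(f,*C(u,v),z=z))
f=load('scene0')
C=lambda u,v:(140+u/8-.5,320+v/8-.5)
for n,u,v,z in [('blueTop',222,262,.064),('',360,205,.064),('',385,305,.064),('',258,350,.064),('carc',210,255,.02),('',435,178,.02),('',510,440,.02),('',285,525,.02)]:
    print(n,pt(f,*C(u,v),z=z))
C=lambda u,v:(300+u/6-.5,160+v/6-.5)
for n,u,v,z in [('stopL',490,220,.046),('stopR',600,300,.046),('mouthL',140,480,.034),('mouthR',205,550,.034)]:
    print(n,pt(f,*C(u,v),z=z))
f=load('side0')
for u,v in [(330,310),(278,225),(298,215),(356,170),(382,285)]: print('obst',pt(f,u,v,z=0))
E
```

```text
stopL [ 0.5602 -0.2262  0.046 ]
stopR [ 0.499  -0.2318  0.046 ]
mouthL [ 0.5294 -0.0416  0.034 ]
mouthR [ 0.4891 -0.0415  0.034 ]
green [ 0.5308 -0.309   0.04  ]
white [ 0.5381 -0.3572  0.04  ]
blueTop [0.4337 0.3223 0.064 ]
 [0.4074 0.3264 0.064 ]
 [0.4129 0.3553 0.064 ]
 [0.4392 0.353  0.064 ]
carc [0.4569 0.3664 0.02  ]
 [0.3963 0.3702 0.    ]
knobcap [0.3677 0.3329 0.05  ]
blueTop [0.4369 0.3555 0.064 ]
 [0.4338 0.3218 0.064 ]
 [0.4073 0.3255 0.064 ]
 [0.4121 0.3554 0.064 ]
carc [0.4621 0.3624 0.02  ]
 [0.4527 0.3057 0.02  ]
 [0.3802 0.3145 0.02  ]
 [0.3882 0.3694 0.02  ]
stopL [ 0.5611 -0.2279  0.046 ]
stopR [ 0.5051 -0.242   0.046 ]
mouthL [ 0.5296 -0.0447  0.034 ]
mouthR [ 0.4896 -0.0496  0.034 ]
obst [0.4197 0.0892 0.    ]
obst [ 0.7283 -0.0845  0.    ]
obst [ 0.714  -0.1564  0.    ]
obst [ 0.7216 -0.4673  0.    ]
obst [ 0.3682 -0.0574  0.    ]
```

```bash
python3 - <<'E'
from h import *
np.set_printoptions(precision=3,suppress=True)
f=load('side0')
for u,v in [(240,250),(238,235),(230,150),(222,84),(215,20),(270,70),(245,84),(290,80),(300,75),(130,140),(190,110),(290,200),(185,190)]: print('side',u,v,pt(f,u,v))
f=load('scene0')
for u,v in [(243,207),(238,190),(225,120),(210,50),(285,25),(199,5),(60,100)]: print('scene',u,v,pt(f,u,v))
E
```

```text
side 240 250 [0.723 0.073 0.015]
side 238 235 [0.725 0.072 0.063]
side 230 150 [0.723 0.071 0.308]
side 222 84 [0.712 0.085 0.47 ]
side 215 20 [0.724 0.074 0.591]
side 270 70 [ 0.7   -0.05   0.463]
side 245 84 [ 1.1   -0.367  0.226]
side 290 80 [ 1.08  -0.568  0.182]
side 300 75 [ 1.079 -0.622  0.184]
side 130 140 [1.1   0.082 0.213]
side 190 110 [ 1.102 -0.134  0.22 ]
side 290 200 [ 0.742 -0.155  0.041]
side 185 190 [ 1.072 -0.046 -0.003]
scene 243 207 [0.722 0.071 0.02 ]
scene 238 190 [0.726 0.073 0.08 ]
scene 225 120 [0.722 0.069 0.294]
scene 210 50 [0.693 0.077 0.467]
scene 285 25 [ 0.698 -0.065  0.465]
scene 199 5 [0.723 0.07  0.526]
scene 60 100 [1.018 0.345 0.252]
```

Call:
drive_tool:
  plan: "1 -40 0 50 0 0 0; 1 -40 0 50 0 0 0; 1 -40 0 45 0 0 0; 1 -40 0 40 0 0 0"

```text
clock: 0.65
tcp_pos: [0.3174, -0.3249, 0.2503]
orientation: [0.579, -0.578, 0.408, -0.406]
wrist_force: [0.7, -0.8, -0.2]
finger_gap: 0.0853
```

```bash
python3 - <<'E'
from h import *
s=monitor.get_state(); print(s['joint_pos'],s['tcp_pos'])
E
```

```text
[-9.74941852e-01  8.29400791e-02 -2.49210010e-01  1.24143435e+00
  1.31785404e-03  1.82181067e+00] [ 0.31740084 -0.32489492  0.25025232]
```

```bash
cat >> h.py <<'E'
from scipy.spatial.transform import Rotation as Ro
def cur():
    s=monitor.get_state();q=s['orientation'];return s['tcp_pos'],Ro.from_quat(np.r_[q[1:],q[0]]),s
def toolR(yawdeg,tilt=0,):
    # tool y down, tool x at yaw (deg) in world
    a=np.radians(yawdeg);x=np.array([np.cos(a),np.sin(a),0]);y=np.array([0,0,-1.]);return Ro.from_matrix(np.c_[x,y,np.cross(x,y)])
def plan(p1,R1,g=1,vmax=58,wmax=10,p0=None,R0=None,n=None):
    if p0 is None: p0,R0,_=cur()
    p1=np.array(p1,float); rv=(R0.inv()*R1).as_rotvec(degrees=True)
    n=n or int(max(np.ceil(np.linalg.norm(p1-p0)*1000/vmax),np.ceil(np.linalg.norm(rv)/wmax),1))
    p,R=p0.copy(),R0; out=[]
    for k in range(1,n+1):
        pt_=p0+(p1-p0)*k/n; Rt=R0*Ro.from_rotvec(rv*k/n,degrees=True)
        d=np.round(R.inv().apply(pt_-p)*1000,1); w=np.round((R.inv()*Rt).as_rotvec(degrees=True),2)
        out.append(f"{g} "+" ".join(f"{a:g}" for a in np.r_[d,w]))
        p=p+R.apply(d/1000); R=R*Ro.from_rotvec(w,degrees=True)
    print(n,'rows'); 
    for i in range(0,n,8): print('; '.join(out[i:i+8]))
E
python3 - <<'E'
from h import *
p,R,s=cur(); R1=toolR(90)
# force rotation direction about tool y negative
print((R.inv()*R1).as_rotvec(degrees=True))
plan([0.45,-0.13,0.25],toolR(10),n=8)
E
```

```text
[-2.50761159e-01 -1.60242049e+02  4.54186345e-03]
8 rows
1 -17.3 0.1 23.8 -0.02 -10.03 -0.02; 1 -12.9 0.1 26.5 -0.02 -10.03 -0.01; 1 -8.1 0.1 28.4 -0.02 -10.03 -0.02; 1 -3.1 0 29.3 -0.01 -10.03 -0.01; 1 2.1 0.1 29.4 -0.02 -10.03 -0.02; 1 7.2 0 28.5 -0.02 -10.03 -0.01; 1 12.1 0.1 26.9 -0.02 -10.03 -0.02; 1 16.6 -0 24.4 -0.02 -10.03 -0.01
```

Call:
drive_tool:
  plan: "1 -17 0 24 0 -10 0; 1 -13 0 26 0 -10 0; 1 -8 0 28 0 -10 0; 1 -3 0 29 0 -10 0; 1 2 0 29 0 -10 0; 1 7 0 28.5 0 -10 0; 1 12 0 27 0 -10 0; 1 16.5 0 24.5 0 -10 0"

```text
clock: 1.65
tcp_pos: [0.4476, -0.1178, 0.2498]
orientation: [0.705, -0.701, -0.077, 0.078]
wrist_force: [1.0, -0.2, -0.6]
finger_gap: 0.0854
```

```bash
python3 - <<'E'
from h import *
p,R,s=cur(); print(p,s['joint_pos'])
plan([0.44,-0.10,0.32],toolR(92))
E
```

```text
[ 0.44757661 -0.11780251  0.2498335 ] [-0.43317842  0.10057944 -0.23054427  1.24375337  0.0034218   0.91819669]
8 rows
1 -0.5 -8.8 2.4 -0.04 -9.93 0.02; 1 0 -8.7 2.5 -0.03 -9.93 0.02; 1 0.4 -8.8 2.4 -0.04 -9.93 0.02; 1 0.8 -8.7 2.3 -0.04 -9.92 0.02; 1 1.2 -8.8 2.1 -0.04 -9.93 0.01; 1 1.5 -8.8 1.9 -0.03 -9.93 0.02; 1 1.9 -8.7 1.6 -0.04 -9.93 0.02; 1 2 -8.8 1.3 -0.04 -9.93 0.02
```

Call:
drive_tool:
  plan: "1 0 -9 2.5 0 -10 0; 1 0 -9 2.5 0 -10 0; 1 0 -9 2.5 0 -10 0; 1 1 -9 2 0 -10 0; 1 1 -9 2 0 -10 0; 1 1.5 -9 2 0 -10 0; 1 2 -9 1.5 0 -10 0; 1 2 -9 1.5 0 -10 0"

```text
clock: 2.65
tcp_pos: [0.4386, -0.0968, 0.3212]
orientation: [-0.479, 0.471, 0.524, -0.524]
wrist_force: [-0.3, -0.6, -0.4]
finger_gap: 0.0857
```

```bash
python3 - <<'E'
from h import *
p,R,s=cur(); print(p,s['joint_pos'])
snap('wrist','w1'); snap('scene','s1')
plan([0.40,0.20,0.30],toolR(81))
E
```

```text
[ 0.43864843 -0.09677958  0.3211655 ] [-0.39866636  0.06431302 -0.09675022  1.42077375  0.00391336 -0.49618679]
6 rows
1 49.8 4 1.9 -0.07 2.38 0.07; 1 49.8 4 4 -0.07 2.38 0.06; 1 49.5 3.9 6 -0.07 2.38 0.07; 1 49.2 3.9 8.1 -0.07 2.38 0.07; 1 48.9 3.7 10.2 -0.07 2.38 0.07; 1 48.4 3.7 12.1 -0.07 2.37 0.06
```

View pics/w1.png

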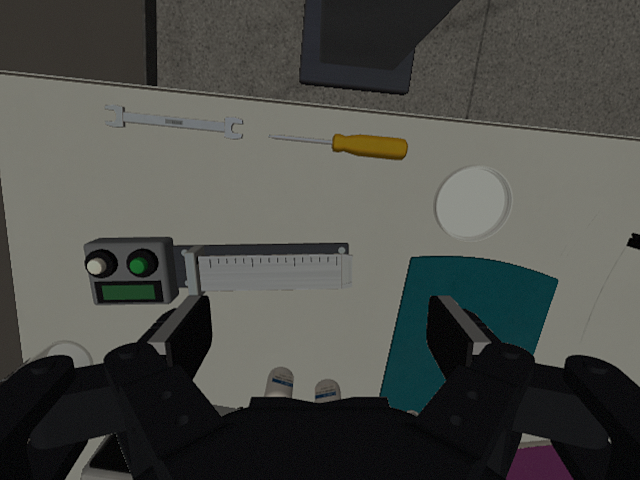

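```bash
python3 - <<'E'
from h import *
crop('w1',70,225,200,315,6,'c1');crop('w1',240,225,370,315,6,'c2')
crop('s1',300,160,430,280,6,'c3')
E
```

```text
(no output)
```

View pics/c1.png

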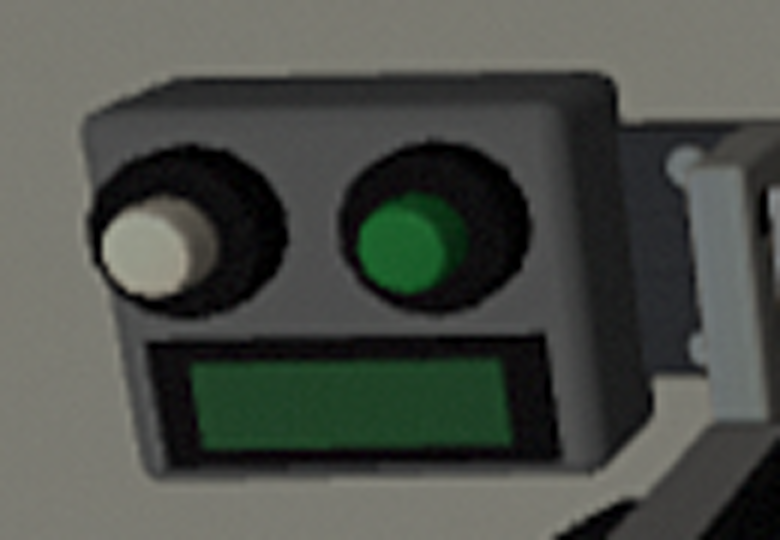

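View pics/c2.png

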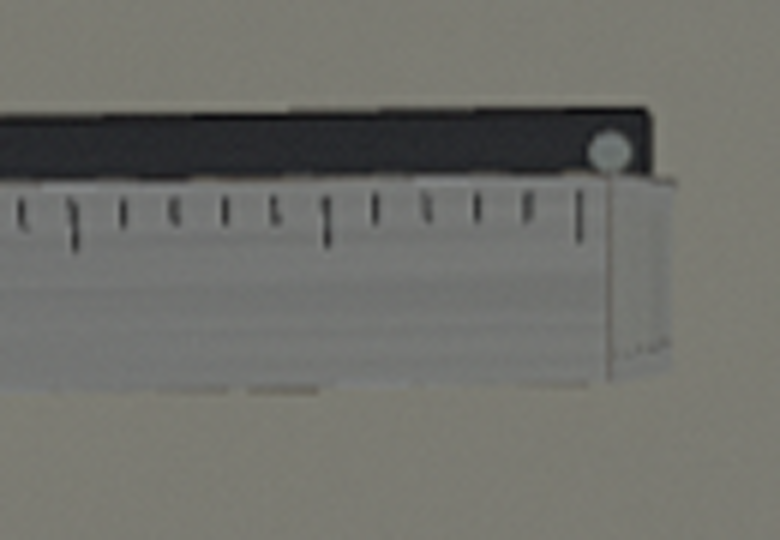

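View pics/c3.png

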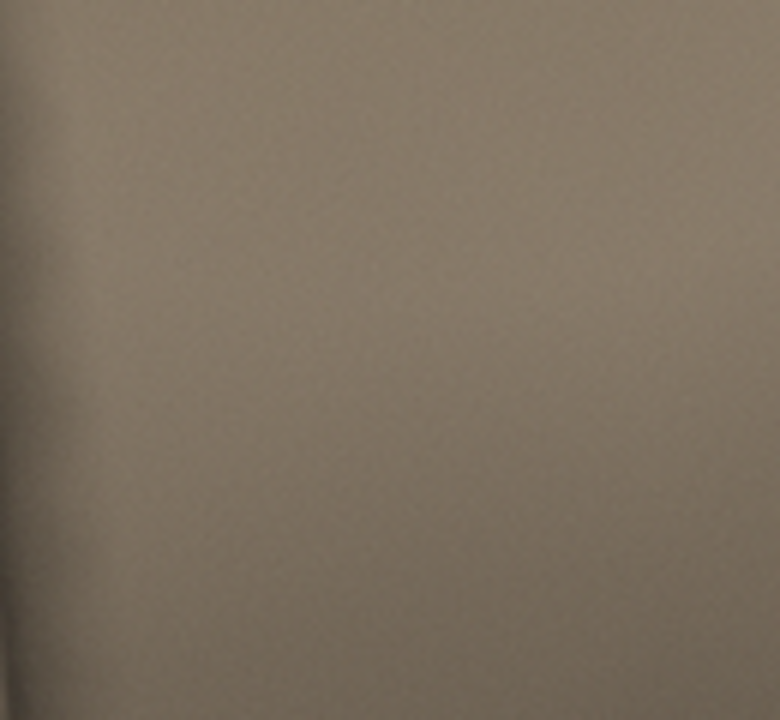

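```bash
python3 - <<'E'
from h import *
np.set_printoptions(precision=4,suppress=True)
f=load('w1')
c2=lambda u,v:(240+(u+.5)/6-.5,225+(v+.5)/6-.5)
c1=lambda u,v:(70+(u+.5)/6-.5,225+(v+.5)/6-.5)
N0=pt(f,*c2(5,180),z=.034);N1=pt(f,*c2(605,175),z=.034);F0=pt(f,*c2(5,390),z=.034);F1=pt(f,*c2(605,382),z=.034)
print(N0,N1,F0,F1)
for a,b in((N0,N1),(F0,F1)): d=b-a; print('yaw',np.degrees(np.arctan2(-d[0],d[1])))
print('dep top',pt(f,*c2(300,300)),pt(f,*c2(500,300)))
print('foot near',pt(f,*c2(0,118),z=.004),pt(f,*c2(645,108),z=.004))
print('end low',pt(f,*c2(665,185),z=.022),pt(f,*c2(665,375),z=.022))
for n,u,v in(('green',402,250),('white',145,250)): print(n,pt(f,*c1(u,v)),pt(f,*c1(u,v),z=.045),pt(f,*c1(u,v),z=.05))
print('stop top front edge',pt(f,*c1(752,165),z=.046),pt(f,*c1(772,420),z=.046), 'rear',pt(f,*c1(692,172),z=.046),pt(f,*c1(715,418),z=.046))
print('readout top', pt(f,*c1(250,110)),'corners',[pt(f,*c1(u,v),z=.034) for u,v in((85,120),(560,105),(605,472),(150,478))])
E
```

```text
[ 0.5038 -0.1798  0.034 ] [ 0.4916 -0.0621  0.034 ] [ 0.548  -0.1779  0.034 ] [ 0.535  -0.0572  0.034 ]
yaw 5.893509415011033
yaw 6.154995475536316
dep top [ 0.5233 -0.12    0.034 ] [ 0.5196 -0.0802  0.034 ]
foot near [ 0.4998 -0.187   0.004 ] [ 0.4848 -0.0524  0.004 ]
end low [ 0.496  -0.0485  0.022 ] [ 0.537  -0.0436  0.022 ]
green [ 0.5221 -0.2919  0.0544] [ 0.5257 -0.2964  0.045 ] [ 0.5238 -0.294   0.05  ]
white [ 0.5265 -0.3395  0.0547] [ 0.5303 -0.3455  0.045 ] [ 0.5283 -0.3424  0.05  ]
stop top front edge [ 0.5019 -0.2293  0.046 ] [ 0.5539 -0.2249  0.046 ] rear [ 0.5044 -0.2407  0.046 ] [ 0.5545 -0.236   0.046 ]
readout top [ 0.5057 -0.3338  0.0278] corners [array([ 0.5088, -0.3622,  0.034 ]), array([ 0.497 , -0.2704,  0.034 ]), array([ 0.5739, -0.2622,  0.034 ]), array([ 0.5837, -0.354 ,  0.034 ])]
```

```bash
python3 - <<'E'
from h import *
plan([0.38,0.33,0.27],toolR(81))
E
```

```text
8 rows
1 53.8 6.9 2.4 -0.05 1.78 0.05; 1 53.6 6.9 4.1 -0.06 1.79 0.05; 1 53.6 6.8 5.7 -0.05 1.78 0.05; 1 53.3 6.7 7.5 -0.05 1.79 0.05; 1 53 6.7 9 -0.05 1.78 0.05; 1 52.8 6.7 10.8 -0.06 1.79 0.05; 1 52.4 6.6 12.4 -0.05 1.78 0.05; 1 52 6.5 14 -0.05 1.78 0.05
```

Call:
drive_tool:
  plan: "1 54 7 2.5 0 1.8 0; 1 54 7 4 0 1.8 0; 1 53.5 7 5.5 0 1.8 0; 1 53 7 7.5 0 1.8 0; 1 53 7 9 0 1.8 0; 1 53 7 11 0 1.8 0; 1 52 7 12.5 0 1.8 0; 1 52 7 14 -0.4 1.8 0.4"

```text
clock: 3.75
tcp_pos: [0.3892, 0.3396, 0.2637]
orientation: [-0.549, 0.55, 0.444, -0.445]
wrist_force: [0.3, -0.6, -0.1]
finger_gap: 0.0854
```

```bash
python3 - <<'E'
from h import *
p,R,s=cur(); print(p,s['joint_pos']);print(R.as_matrix())
snap('wrist','w2')
E
```

```text
[0.38917409 0.33959562 0.26367518] [ 0.56291857  0.19813355 -0.0805186   1.2938323  -0.00175749  0.77406269]
[[ 2.09576697e-01 -4.89753447e-04 -9.77792088e-01]
 [ 9.77789175e-01 -2.38718731e-03  2.09577268e-01]
 [-2.43681406e-03 -9.99997031e-01 -2.14232134e-05]]
```

View pics/w2.png

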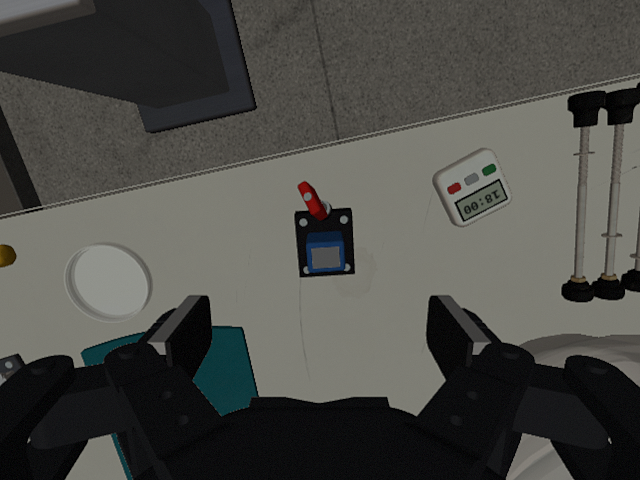

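```bash
python3 - <<'E'
from h import *
crop('w2',275,170,375,285,7,'c4')
E
```

```text
(no output)
```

View pics/c4.png

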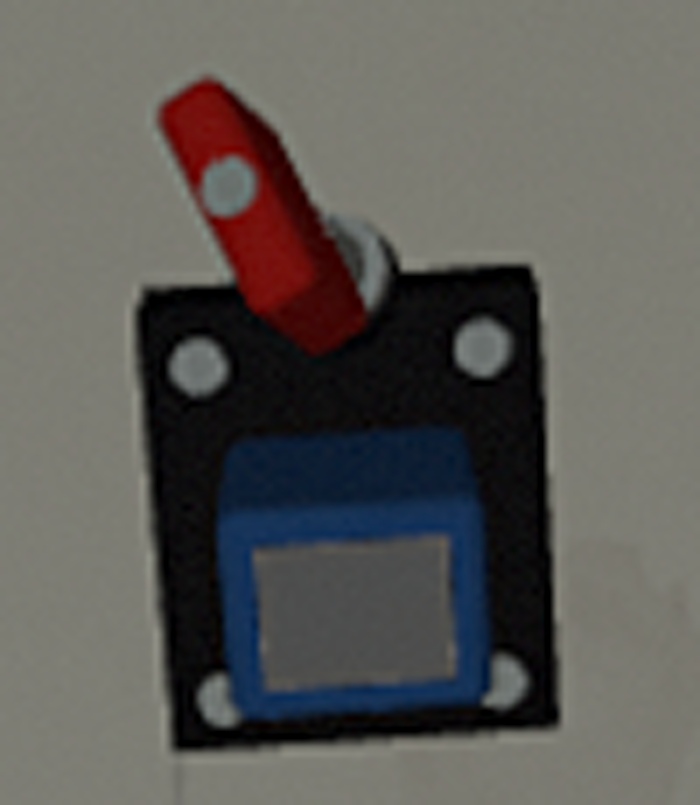

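```bash
python3 - <<'E'
from h import *
np.set_printoptions(precision=4,suppress=True)
f=load('w2')
c=lambda u,v:(275+(u+.5)/7-.5,170+(v+.5)/7-.5)
B=np.array([pt(f,*c(u,v),z=.064) for u,v in((220,512),(482,500),(490,695),(235,718))])
A=np.array([pt(f,*c(u,v),z=.02) for u,v in((142,290),(528,268),(558,722),(175,748))])
S=np.array([pt(f,*c(u,v),z=.022) for u,v in((198,367),(484,348))])
print(B,B.mean(0));print(A,A.mean(0))
for P in(A,B):
  for a,b in((0,1),(3,2)): d=P[b]-P[a]; print('yaw',np.degrees(np.arctan2(-d[0],d[1])),np.linalg.norm(d))
  for a,b in((0,3),(1,2)): d=P[b]-P[a]; print('yaw',np.degrees(np.arctan2(d[1],d[0])),np.linalg.norm(d))
d=S[1]-S[0];print('yaw screws',np.degrees(np.arctan2(-d[0],d[1])))
print('cap',pt(f,*c(230,187)),'blocktop',pt(f,*c(360,610)))
E
```

```text
[[0.4074 0.3244 0.064 ]
 [0.413  0.3585 0.064 ]
 [0.4398 0.3544 0.064 ]
 [0.4358 0.3201 0.064 ]] [0.424  0.3394 0.064 ]
[[0.3833 0.3165 0.02  ]
 [0.392  0.3724 0.02  ]
 [0.462  0.3637 0.02  ]
 [0.4538 0.3053 0.02  ]] [0.4227 0.3395 0.02  ]
yaw -8.811230369397649 0.056583758028815316
yaw -7.96859311851041 0.05896768475034765
yaw -9.029845177016309 0.07139225869127405
yaw -7.101465391282099 0.07055595690627492
yaw -9.38426136229606 0.034556236331015615
yaw -6.639404097903145 0.03447156134365963
yaw -8.624563751683246 0.02881060991830611
yaw -8.840439668941796 0.02715851025252907
yaw screws -8.231937853311777
cap [0.3673 0.3343 0.0514] blocktop [0.4245 0.3397 0.0638]
```

```bash
python3 - <<'E'
from h import *
plan([0.4233,0.3395,0.10],toolR(81.7),vmax=45)
E
```

```text
4 rows
1 0.4 40.5 -9 -0.03 -0.89 0.01; 1 0.3 40.6 -9.1 -0.03 -0.9 0.02; 1 0.1 40.5 -9 -0.04 -0.89 0.01; 1 0 40.6 -8.9 -0.03 -0.9 0.01
```

Call:
drive_tool:
  plan: "1 0.5 40.5 -9 0 -0.9 0; 1 0.5 40.5 -9 0 -0.9 0; 1 0 40.5 -9 0 -0.9 0; 1 0 40.5 -9 0 -0.9 0; 1 0 0 0 0 0 0"

```text
clock: 4.42
tcp_pos: [0.422, 0.3424, 0.0931]
orientation: [0.538, -0.536, -0.459, 0.461]
wrist_force: [-0.0, 0.2, 0.4]
finger_gap: 0.0853
```

```bash
python3 - <<'E'
from h import *
p,R,s=cur(); print(p); plan([0.4233,0.3395,0.05],toolR(81.7),vmax=18)
E
```

```text
[0.42200007 0.34235073 0.0930748 ]
3 rows
1 -0.9 14.4 -0.6 -0.07 -0.18 -0; 1 -0.8 14.3 -0.6 -0.08 -0.18 -0.01; 1 -0.9 14.4 -0.6 -0.07 -0.19 0
```

Call:
drive_tool:
  plan: "1 -1 14.4 -0.6 0 -0.2 0; 1 -1 14.4 -0.6 0 -0.2 0; 1 -1 13 -0.6 0 -0.2 0; 1 0 0 0 0 0 0"

```text
clock: 4.92
tcp_pos: [0.4246, 0.3402, 0.0522]
orientation: [0.536, -0.534, -0.463, 0.461]
wrist_force: [0.3, -0.5, 0.1]
finger_gap: 0.0852
```

```bash
python3 - <<'E'
from h import *
p,R,s=cur(); print(p); plan([0.4233,0.3395,0.05],toolR(81.7),vmax=18)
E
```

```text
[0.42460949 0.34016302 0.05216235]
1 rows
1 -0.9 2.2 1.2 -0 -0.08 0.18
```

Call:
drive_tool:
  plan: "1 -0.9 2 1.2 0 0 0; -1 0 0 0 0 0 0; -1 0 0 0 0 0 0; -1 0 0 0 0 0 0; -1 0 0 0 0 0 0; -1 0 0 0 0 0 0"
  grip_force: 70

```text
clock: 5.68
tcp_pos: [0.4242, 0.3399, 0.0518]
orientation: [0.536, -0.535, -0.464, 0.46]
wrist_force: [0.7, -0.6, -0.6]
finger_gap: 0.035
```

```bash
python3 - <<'E'
from h import *
np.set_printoptions(precision=4,suppress=True)
p,R,s=cur(); print(p,R.as_matrix(),s['finger_gap'],s['wrist_force'])
snap('wrist','w3'); snap('side','d3')
crop('side0' if 0 else 'd3',190,290,330,410,5,'c5')
E
```

```text
[0.4242 0.3399 0.0518] [[ 0.146   0.0031 -0.9893]
 [ 0.9893  0.0039  0.146 ]
 [ 0.0043 -1.     -0.0025]] 0.034996631022676424 [ 0.6619 -0.5879 -0.6398]
```

View pics/w3.png

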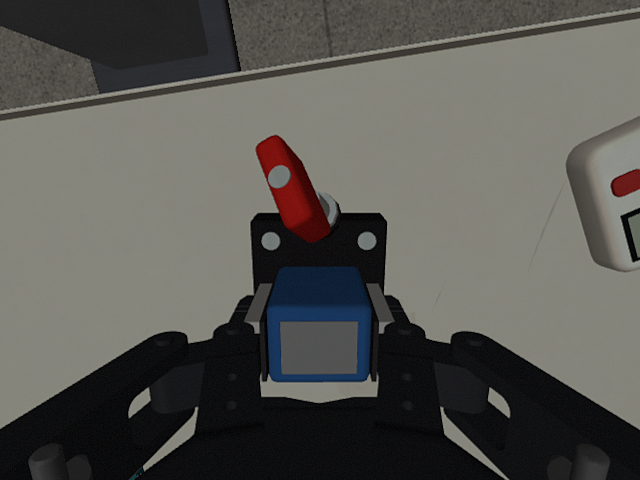

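View pics/c5.png

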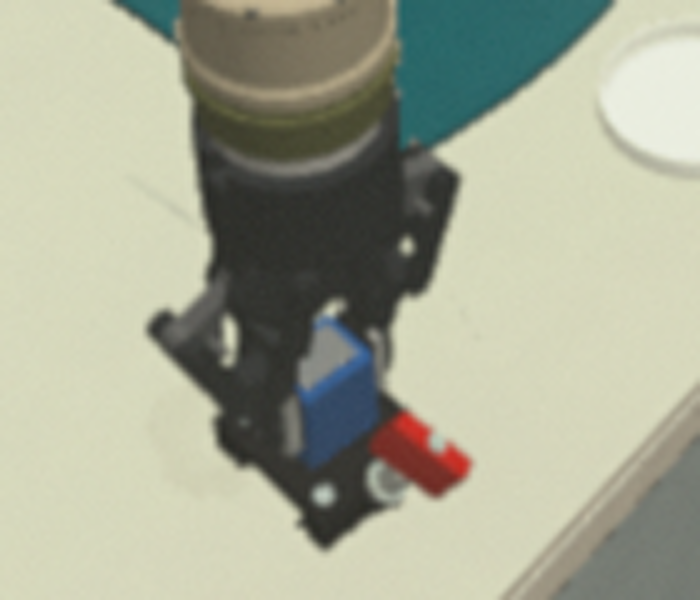

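```bash
python3 - <<'E'
from h import *
np.set_printoptions(precision=4,suppress=True)
crop('w3',240,250,400,400,5,'c6')
f=load('w3');p,R,s=cur()
B=np.array([pt(f,u,v,z=.064) for u,v in((270,308),(367,307),(369,380),(268,380))])
print(B,B.mean(0),R.inv().apply(B.mean(0)-p)*1000)
print(R.inv().apply(B-p)*1000)
S=np.array([pt(f,u,v,z=.0205) for u,v in((270,241),(367,241))]); print(R.inv().apply(S-p)*1000)
A=np.array([pt(f,u,v,z=.02) for u,v in((253,216),(384,216))]); print(R.inv().apply(A-p)*1000)
E
```

```text
[[0.4083 0.3271 0.064 ]
 [0.4127 0.3586 0.064 ]
 [0.4402 0.3562 0.064 ]
 [0.435  0.3215 0.064 ]] [0.424  0.3408 0.064 ] [  0.9738 -12.1906   0.227 ]
[[-14.9034 -12.2915  13.8091]
 [ 16.8629 -12.1565  14.0742]
 [ 18.51   -12.0821 -13.56  ]
 [-16.574  -12.2323 -13.4151]]
[[-20.1783  31.1591  25.0429]
 [ 22.1687  31.3401  24.9641]]
[[-27.147   31.6025  36.0368]
 [ 29.1759  31.8433  35.9523]]
```

View pics/c6.png

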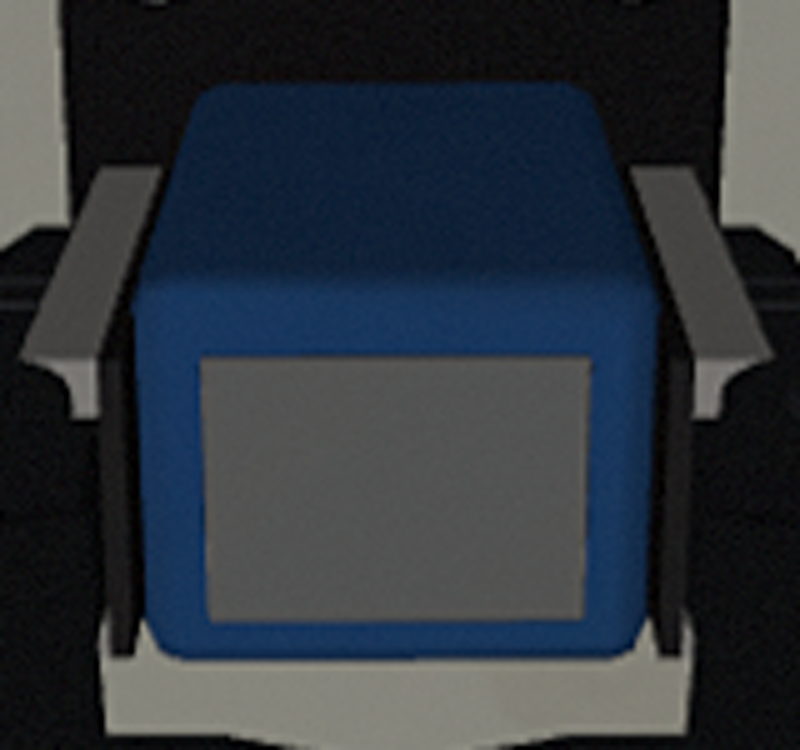

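```bash
cat >> h.py <<'E'
RG=None
def Rrail(dyaw=0):  # carrier-level gripping orientation at rail yaw 6.0
    M=np.load('Rg.npy'); a=np.degrees(np.arctan2(M[1,0],M[0,0])); return Ro.from_euler('z',96.0+dyaw-a,degrees=True)*Ro.from_matrix(M)
mouth=np.array([.512,-.0478,.034]); yv=np.array([-.1045,.9945,0]); xv=np.array([.9945,.1045,0])
def railp(y,x=0,tz=.0746): # tcp pos for carrier centre at y (mm) from mouth, x mm lateral
    p=mouth+yv*y/1000+xv*x/1000; p[2]=tz; return p
def tell(R1=None):
    p,R,s=cur(); d=(p-mouth)*1000; print('along %.1f lat %.1f z %.1f'%(d@yv,d@xv,p[2]*1000),'F',np.round(s['wrist_force'],1),'gap',round(s['finger_gap']*1000,1),'t',s['clock'],'T',np.round(s['ft_torque'],2))
    if R1 is not None: print('rot err',(R.inv()*R1).as_rotvec(degrees=True).round(2))
E
python3 - <<'E'
from h import *
p,R,s=cur(); np.save('Rg.npy',R.as_matrix())
p1=p.copy();p1[2]=.125
plan(p1,R,g=-1,vmax=35)
plan(railp(50,0,.125),Rrail(),g=-1,vmax=48,p0=p1,R0=R)
E
```

```text
3 rows
-1 0.1 -24.4 -0.1 0 0 0; -1 0.1 -24.4 -0 0 0 0; -1 0.1 -24.4 -0.1 0 0 0
8 rows
-1 -40.3 -0.1 -16.4 0.01 -1.8 -0; -1 -40.8 -0.2 -15.1 0.01 -1.8 -0.01; -1 -41.2 -0.1 -13.8 0 -1.8 -0; -1 -41.6 -0.2 -12.5 0.01 -1.79 -0.01; -1 -42.1 -0.1 -11.2 0.01 -1.8 -0; -1 -42.3 -0.2 -9.9 0.01 -1.8 -0.01; -1 -42.7 -0.1 -8.6 0 -1.8 -0; -1 -42.8 -0.2 -7.2 0.01 -1.8 -0
```

Call:
drive_tool:
  plan: "-1 0 -24 0 0 0 0; -1 0 -24 0 0 0 0; -1 0 -24 0 0 0 0; -1 0 0 0 0 0 0"

```text
clock: 6.28
tcp_pos: [0.4213, 0.3382, 0.1221]
orientation: [0.536, -0.534, -0.461, 0.463]
wrist_force: [0.1, 1.3, -4.8]
finger_gap: 0.0351
```

Call:
drive_tool:
  plan: "-1 -40 0 -16 0 -1.8 0; -1 -41 0 -15 0 -1.8 0; -1 -41 0 -14 0 -1.8 0; -1 -41.5 0 -12.5 0 -1.8 0; -1 -42 0 -11 0 -1.8 0; -1 -42 0 -10 0 -1.8 0; -1 -42 0 -8.6 0 -1.8 0; -1 -40 0 -7 0 -1.8 0"

```text
clock: 7.28
tcp_pos: [0.4998, -0.0024, 0.1086]
orientation: [0.474, -0.464, -0.525, 0.534]
wrist_force: [1.4, -0.5, -4.0]
finger_gap: 0.0351
```

```bash
python3 - <<'E'
from h import *
tell(Rrail()); snap('wrist','w4')
plan(railp(50,0,.09),Rrail(),g=-1,vmax=25)
E
```

```text
along 46.4 lat -7.3 z 108.6 F [ 1.4 -0.5 -4. ] gap 35.1 t 7.275 T [ 0.03 -0.1  -0.02]
rot err [-1.27  0.9  -0.12]
1 rows
-1 8.3 18.5 -6.4 -1.19 0.75 -0.39
```

View pics/w4.png

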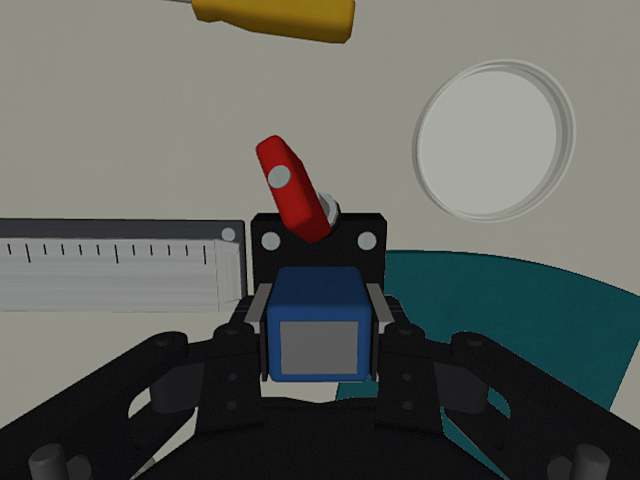

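```bash
python3 - <<'E'
from h import *
crop('w4',0,200,260,330,3,'c7')
E
```

```text
(no output)
```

View pics/c7.png

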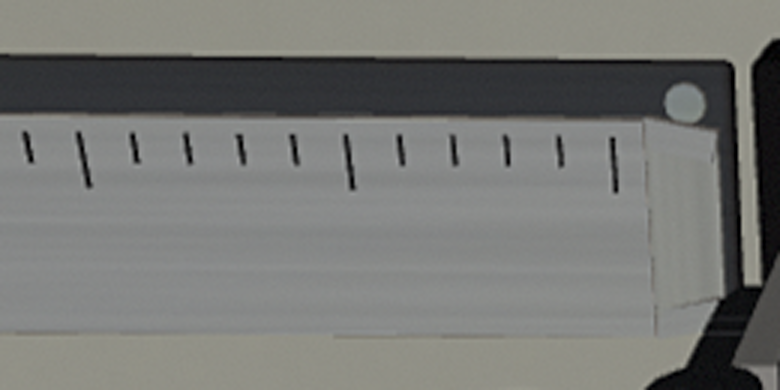

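```bash
python3 - <<'E'
from h import *
np.set_printoptions(precision=4,suppress=True)
f=load('w4');p,R,s=cur()
c=lambda u,v:((u+.5)/3-.5,200+(v+.5)/3-.5)
P=[pt(f,*c(u,v),z=.034) for u,v in((5,112),(640,119),(5,333),(655,337))]
for q in P: print(q,'rail coords',(q-mouth)@yv*1e3,(q-mouth)@xv*1e3)
for a,b in((0,1),(2,3)): d=P[b]-P[a]; print('yaw',np.degrees(np.arctan2(-d[0],d[1])))
print(pt(f,*c(300,250)))
# block in hand
z0=p[2]+.0122
B=np.array([pt(f,u,v,z=z0) for u,v in((270,308),(367,307),(369,380),(268,380))]).mean(0); print(R.inv().apply(B-p)*1e3)
# carriage rear screws
for u,v in((270,241),(367,241)): print(R.inv().apply(pt(f,u,v,z=p[2]-.031)-p)*1e3)
E
```

```text
[ 0.504  -0.1795  0.034 ] rail coords -130.14586685159654 -21.740209119791896
[ 0.4913 -0.062   0.034 ] rail coords -11.926085770796098 -22.10816404766821
[ 0.5493 -0.1835  0.034 ] rail coords -138.85292510249002 22.918302464041318
[ 0.5351 -0.0568  0.034 ] rail coords -11.409248480797116 22.00971758525846
yaw 6.176839735109138
yaw 6.406981388046417
[ 0.5252 -0.126   0.0335]
[  5.665  -12.1913   1.331 ]
[-15.3839  31.5192  26.0233]
[27.0303 31.4185 26.0815]
```

```bash
sed -i 's/96.0+dyaw/96.2+dyaw/; s/^mouth=.*/mouth=np.array([.512,-.0478,.034]); _a=np.radians(6.2); yv=np.array([-np.sin(_a),np.cos(_a),0]); xv=np.array([np.cos(_a),np.sin(_a),0])/' h.py
python3 - <<'E'
from h import *
tell(Rrail()); 
plan(railp(48,0.4,.09),Rrail(),g=-1,vmax=25)
E
```

```text
along 41.7 lat -5.8 z 108.7 F [ 3.2 -5.7 -4.9] gap 35.4 t 7.325 T [-0.48 -0.3   0.03]
rot err [-1.19  0.55 -0.39]
1 rows
-1 6.3 18.5 -6.6 -1.19 0.55 -0.39
```

Call:
drive_tool:
  plan: "-1 6.3 10 -6.6 -1.2 0.5 -0.4; -1 0 8 0 0 0 0; -1 0 0 0 0 0 0"

```text
clock: 7.7
tcp_pos: [0.505, -0.0012, 0.086]
orientation: [-0.476, 0.471, 0.526, -0.525]
wrist_force: [-0.5, -0.3, -3.8]
finger_gap: 0.0351
```

```bash
python3 - <<'E'
from h import *
tell(Rrail()); 
plan(railp(46,0.4,.0746),Rrail(),g=-1,vmax=25)
E
```

```text
along 47.1 lat -1.9 z 86.0 F [-0.5 -0.3 -3.8] gap 35.1 t 7.7 T [ 0.05 -0.06 -0.03]
rot err [-0.34 -0.19  0.12]
1 rows
-1 -1.2 11.4 -2.4 -0.34 -0.19 0.12
```

Call:
drive_tool:
  plan: "-1 -1 11.4 -2.4 -0.3 -0.2 0.1; -1 0 0 0 0 0 0"

```text
clock: 7.95
tcp_pos: [0.5069, -0.0011, 0.0734]
orientation: [-0.473, 0.471, 0.528, -0.525]
wrist_force: [-0.2, -0.1, -4.0]
finger_gap: 0.0353
```

```bash
python3 - <<'E'
from h import *
tell(Rrail()); snap('wrist','w5'); tell(Rrail()); snap('side','d5')
plan(railp(46,0.4,.0746),Rrail(),g=-1,vmax=25)
crop('d5',290,170,430,290,5,'c8')
E
```

```text
along 47.0 lat -0.0 z 73.4 F [-0.2 -0.1 -4. ] gap 35.3 t 7.95 T [0.01 0.01 0.02]
rot err [-0.1   0.11  0.03]
along 46.9 lat 0.4 z 74.0 F [ 0.4  0.6 -4.1] gap 35.0 t 8.0 T [ 0.05 -0.04 -0.02]
rot err [-0.04  0.11  0.02]
1 rows
-1 -0.7 -0.2 0.4 0 0.1 0
```

View pics/w5.png

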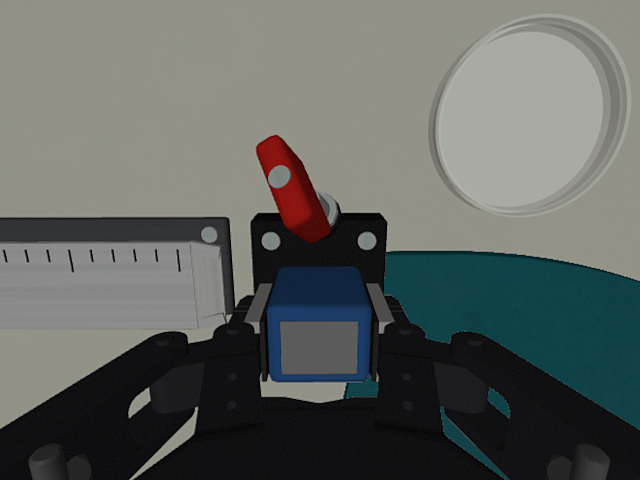

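View pics/c8.png

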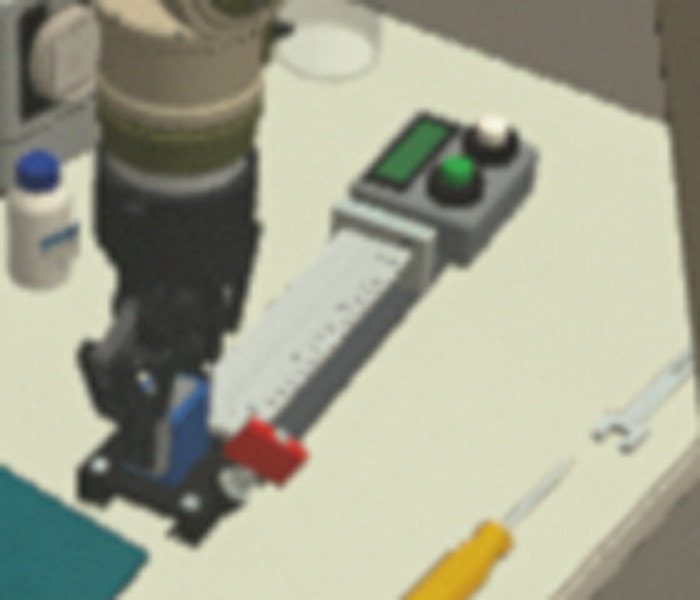

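```bash
python3 - <<'E'
from h import *
crop('w5',0,200,260,340,3,'c9')
E
```

```text
(no output)
```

View pics/c9.png

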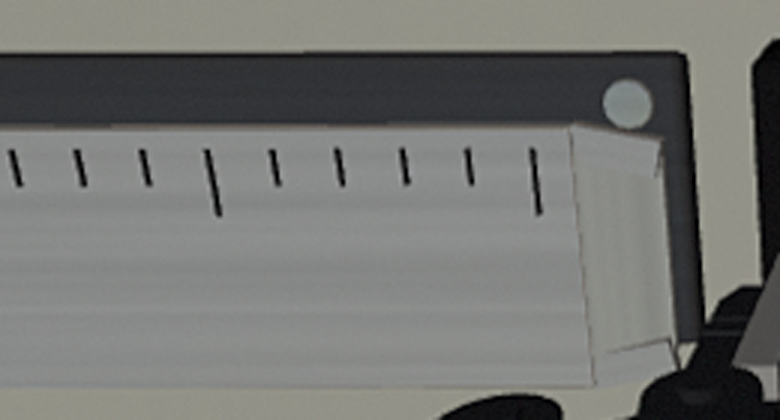

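```bash
python3 - <<'E'
from h import *
np.set_printoptions(precision=2,suppress=True)
# camera in tool from w3 static pose (Rg, p3)
f3=load('w3');Rg=np.load('Rg.npy');p3=np.array([.4242,.3399,.0518])
f=load('w5')
Rtw=f['R'].T@f3['R']@Rg   # tool orientation at w5
camc=-f['R'].T@f['t']; off=Rg.T@(-f3['R'].T@f3['t']-p3); ptool=camc-Rtw@off
print('off',off*1e3,'tcp at w5',ptool*1e3)
c=lambda u,v:((u+.5)/3-.5,200+(v+.5)/3-.5)
for u,v in((5,126),(565,124),(5,385),(590,385)):
    q=Rtw.T@(pt(f,*c(u,v),z=.034)-ptool)*1e3; print(q)
z0=ptool[2]+.0122
print('block',Rtw.T@(np.array([pt(f,u,v,z=z0) for u,v in((270,308),(367,307),(369,380),(268,380))]).mean(0)-ptool)*1e3)
E
```

```text
off [   0.99 -120.28   64.98] tcp at w5 [507.24  -1.06  73.43]
[-144.34   38.73   22.86]
[-58.97  39.13  23.  ]
[-154.32   38.72  -20.86]
[-59.07  39.17 -21.19]
block [  0.95 -12.2    0.26]
```

```bash
python3 - <<'E'
from h import *
tell(Rrail()); plan(railp(28,-0.3,.0744),Rrail(),g=-1,vmax=6)
E
```

```text
along 46.7 lat 0.8 z 74.5 F [ 0.8 -0.5 -5.8] gap 35.4 t 8.05 T [ 0.01 -0.02 -0.02]
rot err [0.  0.1 0. ]
4 rows
-1 -4.7 -0 0.3 0 0.03 0; -1 -4.7 -0 0.3 0 0.02 0; -1 -4.6 -0 0.2 0 0.03 0; -1 -4.7 -0 0.3 0 0.02 0
```

Call:
drive_tool:
  plan: "-1 -5 0 1 0 0 0; -1 -5 0 0 0 0 0; -1 -4.5 0 0 0 0 0; -1 0 0 0 0 0 0"

```text
clock: 8.55
tcp_pos: [0.5093, -0.0171, 0.0755]
orientation: [-0.472, 0.472, 0.529, -0.525]
wrist_force: [-0.7, 0.4, -5.3]
finger_gap: 0.0354
```

```bash
python3 - <<'E'
from h import *
tell(Rrail()); plan(railp(10,-0.3,.0744),Rrail(),g=-1,vmax=6)
E
```

```text
along 30.8 lat 0.7 z 75.5 F [-0.7  0.4 -5.3] gap 35.4 t 8.55 T [-0.01 -0.01 -0.  ]
rot err [ 0.13  0.1  -0.05]
4 rows
-1 -5.2 0.3 0.3 0.03 0.02 -0.01; -1 -5.2 0.2 0.2 0.03 0.03 -0.02; -1 -5.2 0.3 0.3 0.04 0.02 -0.01; -1 -5.2 0.2 0.2 0.03 0.03 -0.01
```

Call:
drive_tool:
  plan: "-1 0 1 1 0.1 0.1 0; -1 -4 0.3 0.2 0 0 0; -1 -4 0.3 0 0 0 0; -1 0 0 0 0 0 0"

```text
clock: 9.05
tcp_pos: [0.509, -0.0257, 0.0738]
orientation: [-0.473, 0.472, 0.528, -0.525]
wrist_force: [-0.9, 0.4, -4.2]
finger_gap: 0.0349
```

```bash
python3 - <<'E'
from h import *
tell(Rrail()); plan(railp(10,-0.3,.0744),Rrail(),g=-1,vmax=6)
E
```

```text
along 22.3 lat -0.6 z 73.8 F [-0.9  0.4 -4.2] gap 34.9 t 9.05 T [ 0.04 -0.04 -0.05]
rot err [ 0.02 -0.01 -0.05]
3 rows
-1 -4.1 -0.2 -0.1 0.01 -0 -0.02; -1 -4.1 -0.2 -0.1 0 -0 -0.01; -1 -4.1 -0.3 -0.1 0.01 -0.01 -0.02
```

Call:
drive_tool:
  plan: "-1 -5 -0.4 0 0 0 0; -1 -5 0 0 0 0 0; -1 -5 0 0 0 0 0; -1 0 0 0 0 0 0"

```text
clock: 9.55
tcp_pos: [0.5108, -0.0419, 0.0742]
orientation: [-0.472, 0.472, 0.528, -0.525]
wrist_force: [0.3, -0.2, -3.2]
finger_gap: 0.035
```

```bash
python3 - <<'E'
from h import *
tell(Rrail()); plan(railp(-30,-0.3,.0744),Rrail(),g=-1,vmax=10)
E
```

```text
along 6.0 lat -0.5 z 74.2 F [ 0.3 -0.2 -3.2] gap 35.0 t 9.55 T [ 0.01 -0.02  0.03]
rot err [ 0.03 -0.02 -0.06]
4 rows
-1 -9 -0.1 -0.1 0.01 -0 -0.01; -1 -9 -0.1 -0 0.01 -0.01 -0.02; -1 -9 -0 -0.1 0 -0 -0.01; -1 -9 -0.1 -0.1 0.01 -0.01 -0.02
```

Carrier is 24 mm onto the rail with hardly any force; look once, then keep sliding.

Call:
drive_tool:
  plan: "-1 -10 0 0 0 0 0; -1 -10 0 0 0 0 0; -1 -10 0 0 0 0 0; -1 -10 0 0 0 0 0; -1 0 0 0 0 0 0"

```text
clock: 10.18
tcp_pos: [0.5156, -0.0851, 0.0741]
orientation: [-0.473, 0.472, 0.528, -0.525]
wrist_force: [-0.2, -0.4, -4.3]
finger_gap: 0.0351
```

```bash
python3 - <<'E'
from h import *
tell(Rrail()); snap('side','d6'); crop('d6',290,170,430,290,5,'c10'); plan(railp(-120,-0.3,.0744),Rrail(),g=-1,vmax=12)
E
```

```text
along -37.4 lat -0.5 z 74.1 F [-0.2 -0.4 -4.3] gap 35.1 t 10.175 T [ 0.03 -0.04  0.03]
rot err [ 0.04 -0.06 -0.08]
7 rows
-1 -11.9 -0.1 -0.1 0 -0.01 -0.01; -1 -11.8 -0.1 -0 0.01 -0 -0.01; -1 -11.9 -0.1 -0.1 -0 -0.01 -0.01; -1 -11.8 -0.1 -0 0 -0 -0; -1 -11.9 -0.1 -0.1 0.01 -0.01 -0.01; -1 -11.8 -0.1 -0 -0 -0 -0.01; -1 -11.9 -0.1 -0.1 0 -0.01 -0.01
```

View pics/c10.png

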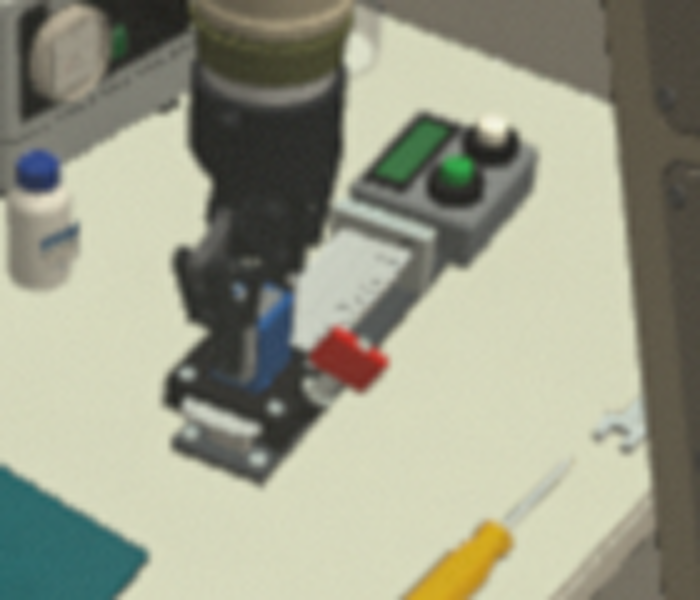

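Call:
drive_tool:
  plan: "-1 -12 0 0 0 0 0; -1 -12 0 0 0 0 0; -1 -12 0 0 0 0 0; -1 -12 0 0 0 0 0; -1 -12 0 0 0 0 0; -1 -12 0 0 0 0 0; -1 -12 0 0 0 0 0; -1 -8 0 0 0 0 0"

```text
clock: 11.22
tcp_pos: [0.526, -0.182, 0.0738]
orientation: [-0.472, 0.472, 0.528, -0.525]
wrist_force: [-0.4, 1.3, -2.7]
finger_gap: 0.0353
```

```bash
python3 - <<'E'
from h import *
tell(Rrail()); plan(railp(-152,-0.3,.0744),Rrail(),g=-1,vmax=4)
E
```

```text
along -134.9 lat -0.5 z 73.8 F [-0.4  1.3 -2.7] gap 35.3 t 11.225 T [ 0.23 -0.    0.01]
rot err [ 0.04  0.01 -0.04]
5 rows
-1 -3.4 -0.1 -0 0.01 0 -0.01; -1 -3.4 -0.2 -0.1 0.01 0.01 -0.01; -1 -3.4 -0.1 -0 0.01 -0 -0; -1 -3.5 -0.1 -0.1 0.01 0 -0.01; -1 -3.4 -0.1 -0 0 0 -0.01
```

Call:
drive_tool:
  plan: "-1 -4 0 0 0 0 0; -1 -4 0 0 0 0 0; -1 -3 0 0 0 0 0; -1 -2.5 0 0 0 0 0; -1 -2.5 0 0 0 0 0; -1 0 0 0 0 0 0"

```text
clock: 11.98
tcp_pos: [0.5279, -0.1987, 0.0739]
orientation: [-0.472, 0.472, 0.528, -0.525]
wrist_force: [0.3, -0.3, -3.2]
finger_gap: 0.0354
```

```bash
python3 - <<'E'
from h import *
tell(Rrail())
E
```

```text
along -151.7 lat -0.5 z 73.9 F [ 0.3 -0.3 -3.2] gap 35.4 t 11.975 T [-0.08 -0.05  0.02]
rot err [ 0.04  0.04 -0.02]
```

No contact yet; creep in until the force rises.

Call:
drive_tool:
  plan: "-1 -2 0 0 0 0 0; -1 -2 0 0 0 0 0; -1 -1 0 0 0 0 0"

```text
clock: 12.35
tcp_pos: [0.5279, -0.1997, 0.0741]
orientation: [-0.474, 0.469, 0.531, -0.523]
wrist_force: [-0.2, 2.6, -2.0]
finger_gap: 0.0351
```

```bash
python3 - <<'E'
from h import *
tell(Rrail())
E
```

```text
along -152.7 lat -0.6 z 74.1 F [-0.2  2.6 -2. ] gap 35.1 t 12.35 T [ 0.52  0.01 -0.01]
rot err [0.08 0.2  0.45]
```

Call:
drive_tool:
  plan: "-1 -4 0 0 0 0.2 0.4; -1 -4 0 0 0 0 0.3"

```text
clock: 12.6
tcp_pos: [0.5278, -0.1999, 0.0741]
orientation: [-0.474, 0.468, 0.532, -0.522]
wrist_force: [-1.0, 14.4, 5.2]
finger_gap: 0.0355
```

```bash
python3 - <<'E'
from h import *
tell(Rrail()); snap('wrist','w7'); snap('side','d7'); crop('d7',290,170,430,290,5,'c11')
E
```

```text
along -152.9 lat -0.7 z 74.1 F [-1.  14.4  5.2] gap 35.5 t 12.6 T [ 2.93  0.11 -0.14]
rot err [0.17 0.26 0.65]
```

View pics/w7.png

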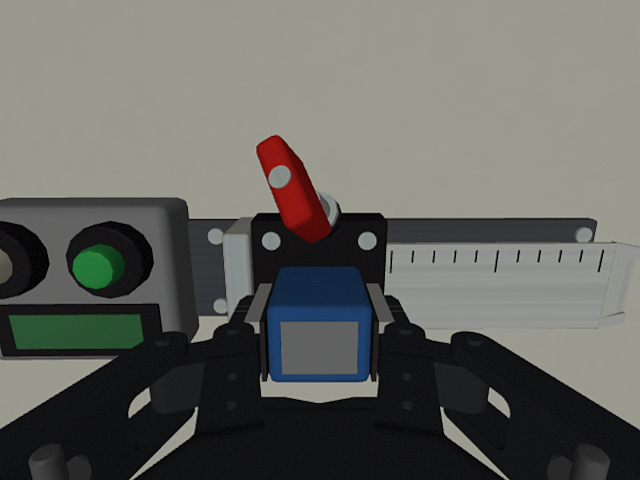

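View pics/c11.png

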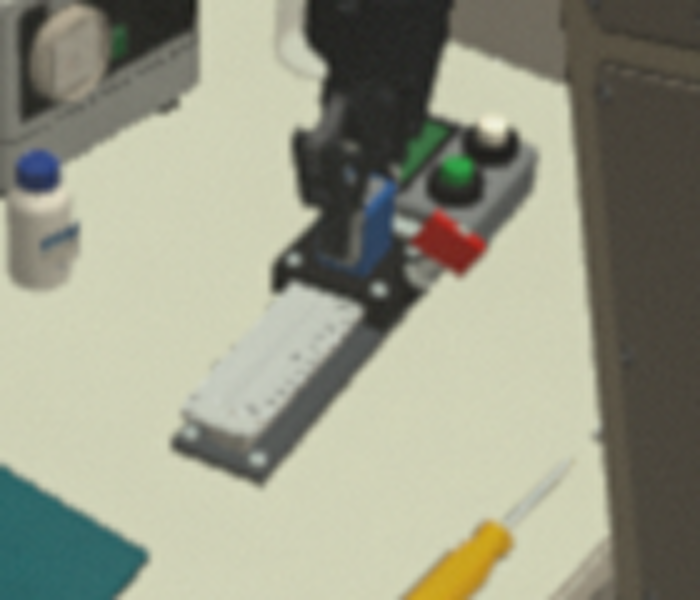

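Call:
drive_tool:
  plan: "-1 0 0 0 0 0 0.3; -1 -0.5 0 0 0 0 0; 0.4 -0.5 0 0 0 0 0; 0.4 0 0 0 0 0 0; 0.4 0 0 0 0 0 0; 0.4 0 -15 0 0 0 0; 0.4 0 -30 0 0 0 0; 0.4 0 -30 0 0 0 0"

```text
clock: 13.7
tcp_pos: [0.5276, -0.2031, 0.1523]
orientation: [-0.472, 0.47, 0.53, -0.524]
wrist_force: [0.1, -0.5, -0.8]
finger_gap: 0.06
```

```bash
python3 - <<'E'
from h import *
tell(Rrail()); snap('wrist','w8'); print(monitor.get_state()['joint_pos'])
E
```

```text
along -156.0 lat -1.3 z 152.3 F [ 0.1 -0.5 -0.8] gap 60.0 t 13.7 T [-0.04 -0.05  0.01]
rot err [0.13 0.19 0.22]
[-0.51406681  0.33958158 -0.15802335  1.06758124  0.00930585 -0.6256591 ]
```

View pics/w8.png

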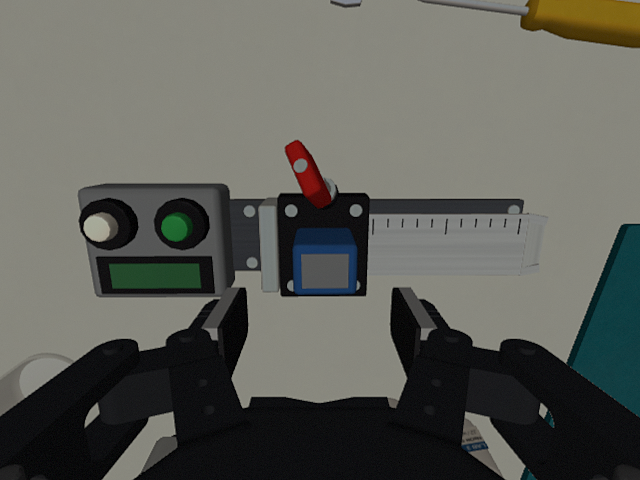

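```bash
python3 - <<'E'
from h import *
crop('w8',250,130,380,300,5,'c12')
E
```

```text
(no output)
```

View pics/c12.png

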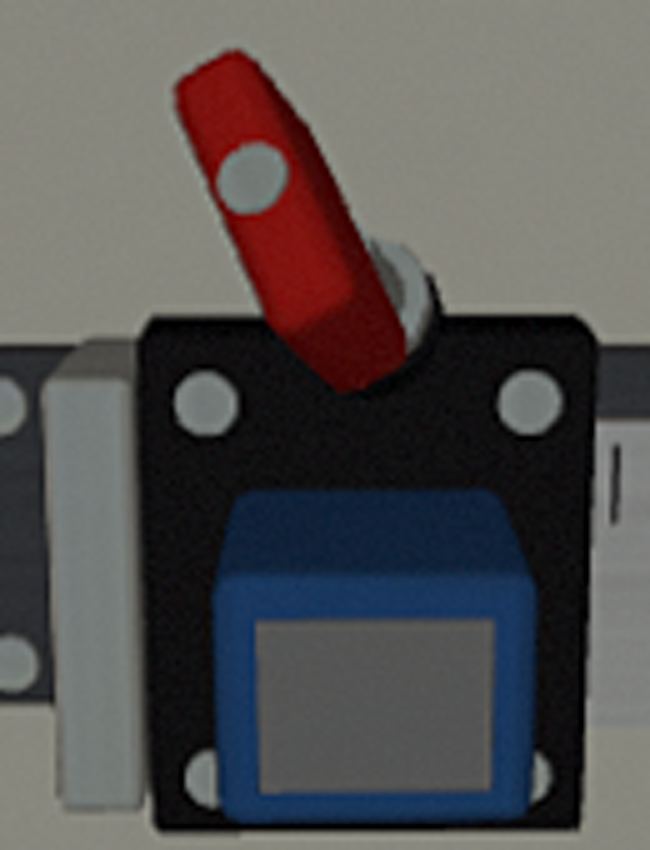

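```bash
python3 - <<'E'
from h import *
np.set_printoptions(precision=1,suppress=True)
f=load('w8');im=f['im'].astype(int)
c=lambda u,v:(250+(u+.5)/5-.5,130+(v+.5)/5-.5)
B=np.array([pt(f,*c(u,v),z=.086) for u,v in((218,580),(535,578),(530,815),(225,815))])
A=np.array([pt(f,*c(u,v),z=.042) for u,v in((140,322),(597,322),(580,828),(155,828))])
cen=(A.mean(0)+B.mean(0))/2; print('centre',A.mean(0)*1e3,B.mean(0)*1e3, 'along/lat',(cen-mouth)@yv*1e3,(cen-mouth)@xv*1e3)
for P in(A,B):
  for a,b in((0,1),(3,2)): d=P[b]-P[a]; print('yaw',np.degrees(np.arctan2(-d[0],d[1])))
M=np.c_[xv,yv,[0,0,1]]
c0=cen.copy();c0[2]=.022
loc=lambda X:(np.asarray(X)-c0)@M*1e3
print('cap',loc(pt(f,*c(252,178))))
print('collar',loc(pt(f,*c(415,280))),loc(pt(f,*c(420,310))),'stem',loc(pt(f,*c(385,280))))
red=(im[:,:,0]>110)&(im[:,:,1]<50)&(f['d']>0)
v,u=np.nonzero(red); P=np.array([pt(f,a,b,depth=f['d'][b,a]) for a,b in zip(u,v)]); L=loc(P)
print(len(L),L.min(0),L.max(0)); 
m=L.mean(0);U,S,V=np.linalg.svd(L-m); print('mean',m,'sv',S,'\n',V*10, 'normal*10')
E
```

```text
centre [ 527.5 -198.1   42. ] [ 528. -198.   86.] along/lat -151.05347750328994 -0.5684078480523448
yaw 6.296105159356048
yaw 6.144741965613386
yaw 6.597652446727357
yaw 6.1489330037112
cap [-55.1 -13.6  51.6]
collar [-41.    5.6  22.8] [-37.4   6.2  24.3] stem [-41.9   1.5  30.8]
631 [-67.8 -21.3  40.7] [-40.4  -3.4  61.6]
mean [-53.5 -12.   52.3] sv [266.1  60.4  15.9] 
 [[ 7.4  3.6  5.7]
 [-4.5  8.9  0.3]
 [ 5.   2.7 -8.2]] normal*10
```

```bash
python3 - <<'E'
from h import *
crop('w7',240,120,360,260,6,'c13')
f=load('w7');im=f['im'].astype(int); sub=im[120:260:10,240:360:6]; print(im[150:240:10,255:335:8,0])
E
```

```text
[[160 141 145 139  85 156 155 156 156 154]
 [154 129 142 147 129  77 158 156 154 154]
 [155 100 138 130 134  96  75 156 155 155]
 [153 152 134 130 136 132  80 153 154 155]
 [155 154 112 145 146 142 103  78 157 155]
 [155 155 155 132 145 148 132  82  94 133]
 [154 156 156 108 145 149 142 107  79  83]
 [ 13  13  17   9 134 139 125  85  83  69]
 [ 20  18  11  20  18  77  82  85  83  83]]
```

View pics/c13.png

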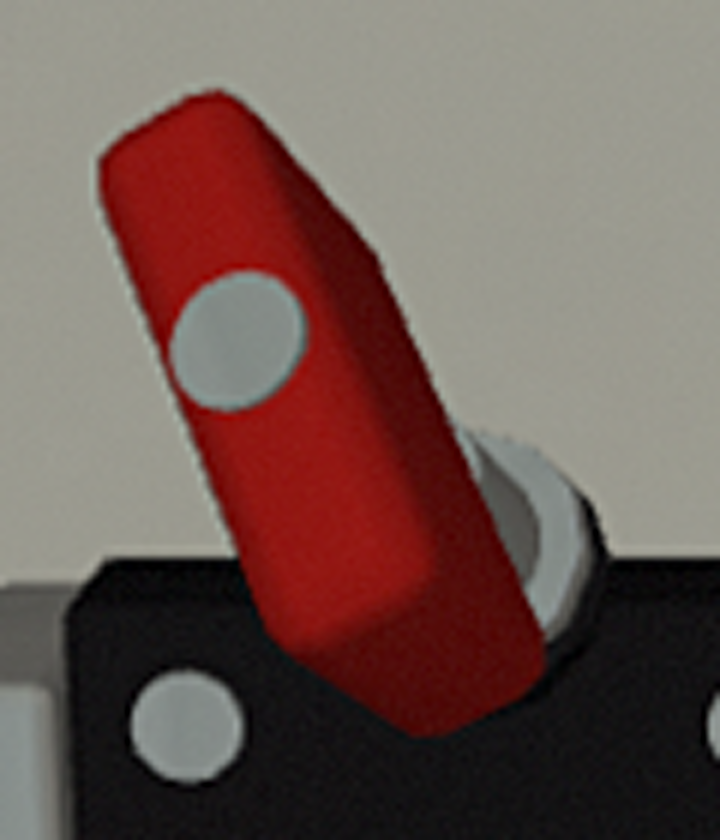

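```bash
cat > knob.py <<'E'
from h import *
def fit(f,poly,crop0,s,M,c0):
    m=np.zeros(f['d'].shape,np.uint8); P=np.array([[crop0[0]+u/s-.5,crop0[1]+v/s-.5] for u,v in poly]); 
    big=cv2.fillPoly(np.zeros((f['d'].shape[0]*4,f['d'].shape[1]*4),np.uint8),[np.round(P*4+2).astype(np.int32)],1)
    m=cv2.resize(big,(f['d'].shape[1],f['d'].shape[0]),interpolation=cv2.INTER_AREA)>0
    v,u=np.nonzero(m&(f['d']>0)); d=f['d'][v,u]
    r=np.c_[(u-f['cx'])/f['fx'],(v-f['cy'])/f['fy'],np.ones(len(u))]*d[:,None]
    L=((r-f['t'])@f['R']-c0)@M*1e3
    for _ in range(3):
        c=L.mean(0);V=np.linalg.svd(L-c)[2]; e=(L-c)@V[2]; k=np.abs(e)<max(1.0,2*e.std()); L=L[k]
    n=V[2]; n=n*np.sign(n[2]) ; return n,c,V[0],len(L),e.std()
E
python3 - <<'E'
from knob import *
np.set_printoptions(precision=3,suppress=True)
for nm in('w3','w7'):
    f=load(nm)
    if nm=='w7': M=np.c_[xv,yv,[0,0,1]]; c0=mouth-.152*yv; c0[2]=.022
    else:
        M=Ro.from_euler('z',-8.4,degrees=True).as_matrix(); c0=np.array([.4242,.3399,0])
    for poly in ([(120,175),(205,105),(410,560),(295,620)],[(300,200),(365,265),(525,640),(450,560)]):
        print(nm,*fit(f,poly,(240,120),6,M,c0))
    p=pt(f,240+238/6-.5,120+340/6-.5); print('cap',(p-c0)@M*1e3, 'carriage plane',fit(f,[(100,600),(250,600),(270,660),(110,660)],(240,120),6,M,c0)[:2])
    print('collar',[(pt(f,240+u/6-.5,120+v/6-.5)-c0)@M*1e3 for u,v in((580,540),(565,600),(535,455),(510,480))])
E
```

```text
w3 [-0.484 -0.294  0.824] [-54.003 -10.827  52.37 ] [0.74  0.365 0.565] 1454 0.49141072486180165
w3 [-0.482  0.873  0.076] [-50.331  -2.662  45.08 ] [0.712 0.34  0.614] 406 0.10773382479120884
cap [-55.444 -12.037  51.581] carriage plane (array([-0.287,  0.002,  0.958]), array([-32.099, -19.92 ,  19.487]))
collar [array([-39.44 ,   8.448,  23.857]), array([-35.552,   7.366,  25.622]), array([-44.779,   5.418,  19.564]), array([-43.178,   3.63 ,  20.753])]
w7 [-0.482 -0.316  0.817] [-54.266 -12.003  52.425] [0.736 0.36  0.573] 1442 0.47580564891847626
w7 [-0.485  0.87   0.087] [-50.729  -3.762  45.847] [0.722 0.342 0.601] 407 0.1165080949725377
cap [-55.746 -13.251  51.522] carriage plane (array([-0.256, -0.009,  0.967]), array([-32.259, -20.638,  19.508]))
collar [array([-39.776,   7.613,  24.322]), array([-35.896,   6.528,  26.099]), array([-45.124,   4.599,  20.281]), array([-44.092,   2.684,  25.255])]
```

```bash
cat >> h.py <<'E'
Mr=np.c_[xv,yv,[0,0,1]]; c0r=mouth-.152*yv; c0r[2]=.022   # home carrier frame (underside centre)
ak=np.array([-.485,-.310,.818]); ak/=np.linalg.norm(ak)
tk=np.array([-.484,.872,.08]); tk-=ak*(ak@tk); tk/=np.linalg.norm(tk)
def knobR(turn=0): # tool orientation, x=t,y=-a ; turn deg clockwise
    a=Mr@ak;t=Mr@tk; return Ro.from_matrix(np.c_[t,-a,np.cross(t,-a)])*Ro.from_rotvec([0,turn,0],degrees=True)
barc=np.array([-49.6,-10.3,41.3])
def knobp(s): return c0r+Mr@(barc+ak*(s+3))/1e3   # TCP for grasp point s mm outward from bar centre
E
python3 - <<'E'
from h import *
np.set_printoptions(precision=4,suppress=True)
p,R,s=cur(); print(p,knobp(60),(R.inv()*knobR()).as_rotvec(degrees=True)); print(knobR().as_matrix())
plan(knobp(70),knobR(),g=-0.1,vmax=40,wmax=8)
E
```

```text
[ 0.5295 -0.2042  0.1568] [ 0.452  -0.2372  0.1148] [-32.9052 -25.9942 -11.4128]
[[-0.5619  0.4486 -0.695 ]
 [ 0.8253  0.3605 -0.4346]
 [ 0.0556 -0.8178 -0.5728]]
6 rows
-0.1 -4.6 5.5 14.3 -5.48 -4.33 -1.9; -0.1 -3.6 3.9 15.1 -5.49 -4.33 -1.9; -0.1 -2.6 2.4 15.6 -5.48 -4.34 -1.91; -0.1 -1.4 0.7 15.9 -5.49 -4.33 -1.9; -0.1 -0.2 -0.8 16 -5.48 -4.33 -1.9; -0.1 1.1 -2.2 15.8 -5.49 -4.33 -1.9
```

Call:
drive_tool:
  plan: "-0.1 -4.6 4 14.3 -5.5 -4.3 -1.9; -0.1 -3.6 3 15 -5.5 -4.3 -1.9; -0.1 -2.6 2 15.6 -5.5 -4.3 -1.9; -0.1 -1.4 0.7 16 -5.5 -4.3 -1.9; -0.1 0 -0.8 16 -5.5 -4.3 -1.9; -0.1 1 -2 16 -5.5 -4.3 -1.9; -0.1 0 0 0 0 0 0"

```text
clock: 14.62
tcp_pos: [0.4508, -0.2465, 0.135]
orientation: [-0.22, 0.406, 0.795, -0.394]
wrist_force: [-0.1, -0.7, 0.1]
finger_gap: 0.0386
```

```bash
python3 - <<'E'
from h import *
p,R,s=cur(); print(p,s['joint_pos'],s['finger_gap']);
snap('wrist','w9'); plan(knobp(50),knobR(),g=-0.1,vmax=40,wmax=8)
E
```

```text
[ 0.45077262 -0.24647527  0.13497713] [-0.99635664  0.2588729  -0.48146335  0.88723128  0.63265493 -1.61548689] 0.03858618139342048
1 rows
-0.1 6.8 30.2 8.3 1.28 1.54 -0.81
```

View pics/w9.png

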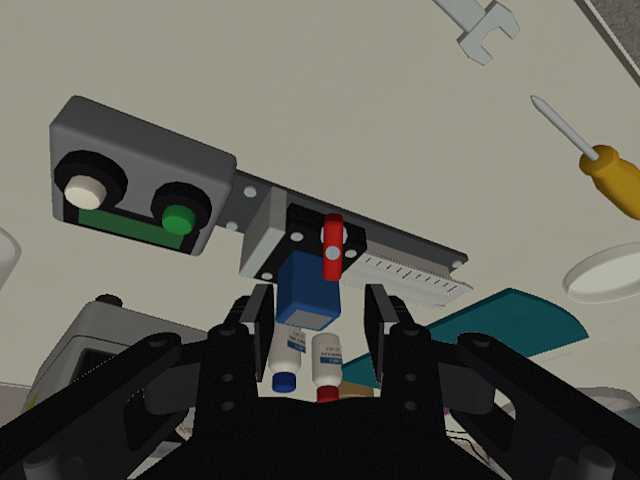

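Call:
drive_tool:
  plan: "-0.1 7 22 8 1.3 1.5 -0.8; -0.1 0 15 0 0 0 0; -0.1 0 0 0 0 0 0"

```text
clock: 15.05
tcp_pos: [0.4625, -0.2313, 0.1039]
orientation: [-0.236, 0.404, 0.788, -0.399]
wrist_force: [0.4, -0.6, 0.5]
finger_gap: 0.0386
```

```bash
python3 - <<'E'
from h import *
p,R,s=cur(); print(p,s['joint_pos'],s['finger_gap'],s['wrist_force']);print((R.inv().apply(knobp(0)-p)*1e3).round(1),(R.inv()*knobR()).as_rotvec(degrees=True).round(2))
snap('wrist','w10')
E
```

```text
[ 0.46248201 -0.2313169   0.10387465] [-0.94386126  0.28631668 -0.52276932  0.79056852  0.60760828 -1.53453585] 0.03861442302946176 [ 0.36953776 -0.61205158  0.47650249]
[ 1.9 44.2  3.4] [-0.26  0.17 -0.31]
```

View pics/w10.png

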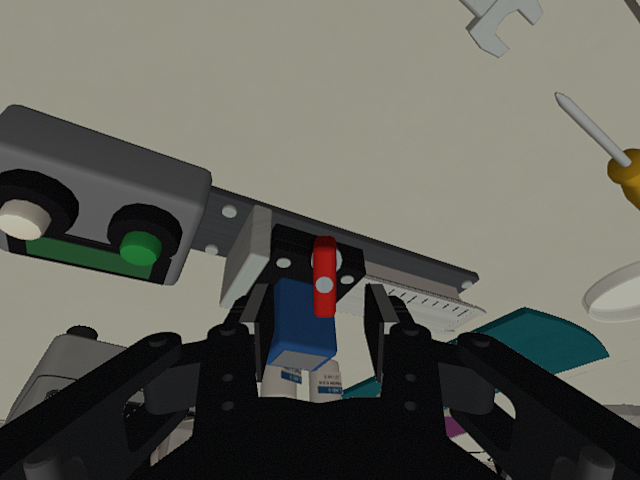

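```bash
python3 - <<'E'
from h import *
crop('w10',290,215,370,330,7,'c14')
E
```

```text
(no output)
```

View pics/c14.png

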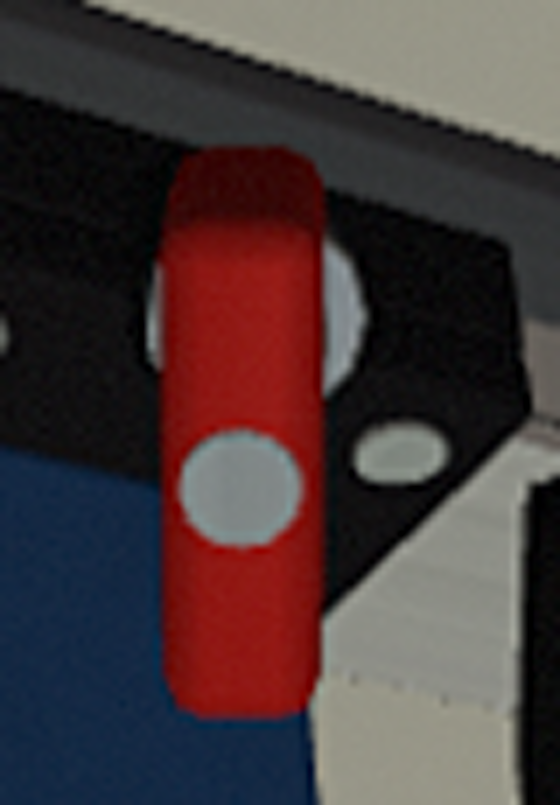

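```bash
python3 - <<'E'
from knob import *
np.set_printoptions(precision=2,suppress=True)
f3=load('w3');Rg=np.load('Rg.npy');p3=np.array([.4242,.3399,.0518])
f=load('w10'); Rtw=f['R'].T@f3['R']@Rg; off=Rg.T@(-f3['R'].T@f3['t']-p3); ptool=-f['R'].T@f['t']-Rtw@off
c=lambda u,v:(290+u/7-.5,215+v/7-.5)
T=lambda X:Rtw.T@(X-ptool)*1e3
print('cap',T(pt(f,*c(241,488))))
dR=np.median([f['d'][int(c(355,v)[1]),int(c(355,v)[0])] for v in (300,320,340)])
print('collar c',T(pt(f,*c(258,310),depth=dR)), 'R',T(pt(f,*c(350,310))))
for poly in ([(180,250),(310,250),(310,690),(180,690)],[(190,170),(305,170),(310,210),(180,210)]):
    r=fit(f,poly,(290,215),7,Rtw,ptool); print(r[0],r[1],r[2],r[4])
print('knobp0 in tool', T(knobp(0)), 'expected cap', T(knobp(0)-0.003*Mr@ak+.0125*Mr@ak))
E
```

```text
cap [ 3.45 34.95  3.41]
collar c [ 5.32 70.63  4.4 ] R [12.65 70.7   4.37]
[-0.02  1.    0.  ] [ 3.66 35.09  4.46] [ 0.  0. -1.] 0.5446929782903647
[0.02 0.03 1.  ] [ 3.93 45.26 21.1 ] [ 0.2   0.98 -0.03] 0.24245109954623667
knobp0 in tool [ 2.32 43.79  3.86] expected cap [ 2.27 34.29  3.89]
```

Call:
drive_tool:
  plan: "-0.1 2.3 12 3.7 0 0 -1.5; -0.1 0 12 0 0 0 0; -0.1 0 0 0 0 0 0"

```text
clock: 15.48
tcp_pos: [0.4707, -0.2226, 0.0828]
orientation: [-0.24, 0.394, 0.793, -0.397]
wrist_force: [0.2, 0.2, 0.0]
finger_gap: 0.0384
```

```bash
python3 - <<'E'
from h import *
p,R,s=cur(); print(p,s['finger_gap'],s['wrist_force']);print((R.inv().apply(knobp(5)-p)*1e3).round(1),(R.inv()*knobR()).as_rotvec(degrees=True).round(2))
snap('wrist','w11')
E
```

```text
[ 0.47074303 -0.22264825  0.08282014] 0.03842784217285339 [0.15617858 0.19401182 0.04934995]
[ 0.  15.2  1. ] [-0.29  0.3   1.15]
```

View pics/w11.png

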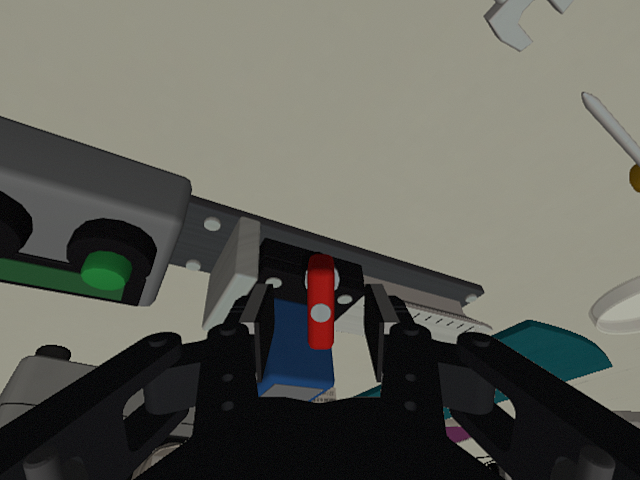

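Call:
drive_tool:
  plan: "-0.4 0 8 1 0.3 0 0; -0.4 0 7.5 0 0 0 0; -0.4 0 0 0 0 0 0"

```text
clock: 15.9
tcp_pos: [0.4771, -0.2175, 0.069]
orientation: [-0.241, 0.393, 0.792, -0.399]
wrist_force: [-0.2, -0.3, 1.5]
finger_gap: 0.0256
```

```bash
python3 - <<'E'
from h import *
p,R,s=cur(); print(p,s['finger_gap'],s['wrist_force']);print((R.inv().apply(knobp(5)-p)*1e3).round(1),(R.inv()*knobR()).as_rotvec(degrees=True).round(2))
E
```

```text
[ 0.47708919 -0.21754554  0.06902348] 0.025560038371587917 [-0.23284835 -0.29707673  1.49997543]
[ 0.4 -0.8 -0.2] [-0.61  0.29  1.09]
```

Call:
drive_tool:
  plan: "-1 0 0 0 0 0 0; -1 0 0 0 0 0 0; -1 0 0 0 0 0 0; -1 0 0 0 0 0 0"
  grip_force: 60

```text
clock: 16.4
tcp_pos: [0.4765, -0.2165, 0.0692]
orientation: [-0.242, 0.393, 0.792, -0.399]
wrist_force: [0.5, 1.3, -1.3]
finger_gap: 0.0098
```

```bash
python3 - <<'E'
from h import *
p,R,s=cur(); np.savez('kg.npz',p=p,R=R.as_matrix()); print(p,s['finger_gap'],s['wrist_force'],s['ft_torque'],s['joint_pos'])
snap('wrist','w12'); snap('side','d12')
crop('d12',330,150,450,270,6,'c15')
E
```

```text
[ 0.47652528 -0.21647024  0.06919716] 0.009779618847166964 [ 0.47640178  1.34442794 -1.30114811] [-0.17273634  0.42717334  0.10312804] [-0.8990027   0.34567853 -0.54258584  0.71262508  0.60509076 -1.4992781 ]
```

View pics/w12.png

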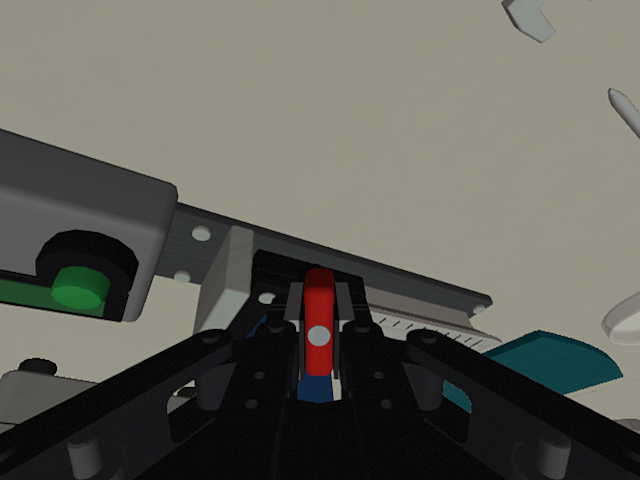

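View pics/c15.png

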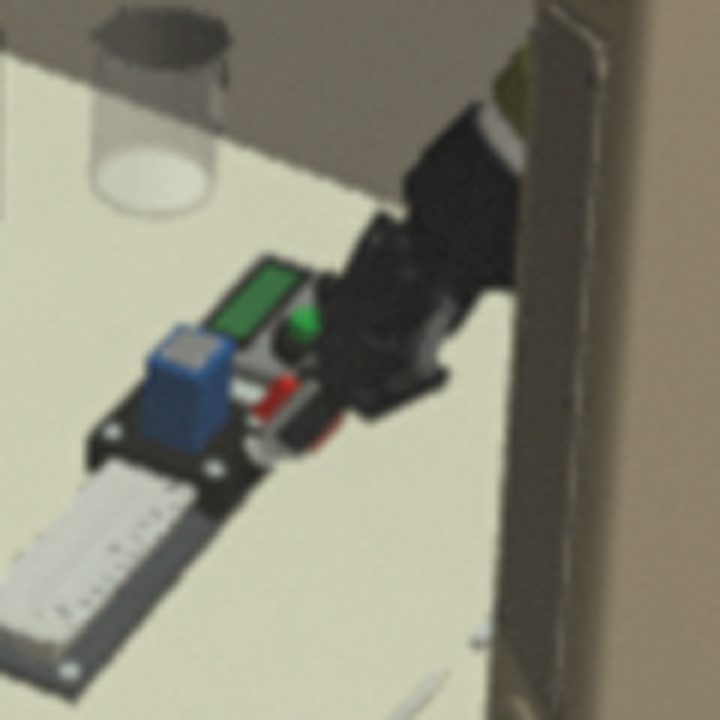

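Call:
drive_tool:
  plan: "-1 -1.5 0.5 0.6 0 6 0; -1 -1.5 0.5 0.5 0 6 0; -1 -1.5 0.5 0.4 0 6 0; -1 -1.5 0.5 0.3 0 6 0"

```text
clock: 17.0
tcp_pos: [0.4764, -0.2167, 0.0687]
orientation: [-0.409, 0.467, 0.724, -0.301]
wrist_force: [-6.0, 2.3, 10.1]
finger_gap: 0.0099
```

```bash
cat >> h.py <<'E'
def kt():
    k=np.load('kg.npz');p,R,s=cur();K=Ro.from_matrix(k['R'])
    print('turn',(K.inv()*R).as_rotvec(degrees=True).round(2),'shift tool0',(K.inv().apply(p-k['p'])*1e3).round(2),'rail',((p-k['p'])@Mr*1e3).round(2),'F',s['wrist_force'].round(1),'Ttool',R.inv().apply(s['ft_torque']).round(2),'gap',round(s['finger_gap']*1e3,1),'q6',s['joint_pos'].round(2),s['clock'])
E
python3 -c "
from h import *
kt()"
```

```text
turn [-0.25 25.05 -0.54] shift tool0 [-0.13  0.22  0.46] rail [-0.18 -0.21 -0.45] F [-6.   2.3 10.1] Ttool [ 0.42 -0.11 -1.16] gap 9.9 q6 [-0.9   0.35 -0.54  0.72  0.61 -1.07] 17.0
```

Call:
drive_tool:
  plan: "-1 -1.5 0.2 0.2 0 4 0; -1 -1.5 0.2 0.1 0 4 0; -1 -1.5 0.2 0 0 4 0"

```text
clock: 17.38
tcp_pos: [0.4762, -0.2169, 0.0686]
orientation: [-0.487, 0.495, 0.677, -0.246]
wrist_force: [-4.5, 3.6, 7.0]
finger_gap: 0.0102
```

```bash
python3 -c "
from h import *
kt()"
```

```text
turn [-0.4  37.59 -0.97] shift tool0 [-0.2   0.16  0.78] rail [-0.41 -0.4  -0.59] F [-4.5  3.6  7. ] Ttool [ 0.51 -0.18 -0.88] gap 10.2 q6 [-0.91  0.36 -0.53  0.73  0.62 -0.86] 17.375
```

Call:
drive_tool:
  plan: "-1 -1.5 0.2 0 0 4 0; -1 -1.5 0.2 0 0 4 0; -1 -1.5 0.2 0 0 4 0"

```text
clock: 17.75
tcp_pos: [0.4759, -0.2172, 0.0684]
orientation: [-0.558, 0.516, 0.622, -0.188]
wrist_force: [-2.4, 4.5, 7.2]
finger_gap: 0.0102
```

```bash
python3 -c "
from h import *
kt()"
```

```text
turn [-0.51 50.08 -1.44] shift tool0 [-0.29  0.11  1.19] rail [-0.7  -0.65 -0.78] F [-2.4  4.5  7.2] Ttool [ 0.44 -0.12 -0.76] gap 10.2 q6 [-0.91  0.36 -0.53  0.74  0.62 -0.65] 17.75
```

Call:
drive_tool:
  plan: "-1 -1.2 0 0 0 4 0; -1 -1.2 0 0 0 4 0; -1 -1.2 0 0 0 4 0"

```text
clock: 18.12
tcp_pos: [0.4757, -0.2174, 0.0684]
orientation: [0.622, -0.531, -0.56, 0.129]
wrist_force: [1.7, 3.3, 3.3]
finger_gap: 0.0098
```

```bash
python3 -c "
from h import *
kt(); snap('wrist','w13')"
```

```text
turn [-0.59 62.44 -1.87] shift tool0 [-0.3  -0.04  1.43] rail [-0.94 -0.8  -0.8 ] F [1.7 3.3 3.3] Ttool [ 0.26 -0.11 -0.42] gap 9.8 q6 [-0.91  0.37 -0.53  0.74  0.63 -0.44] 18.125
```

View pics/w13.png

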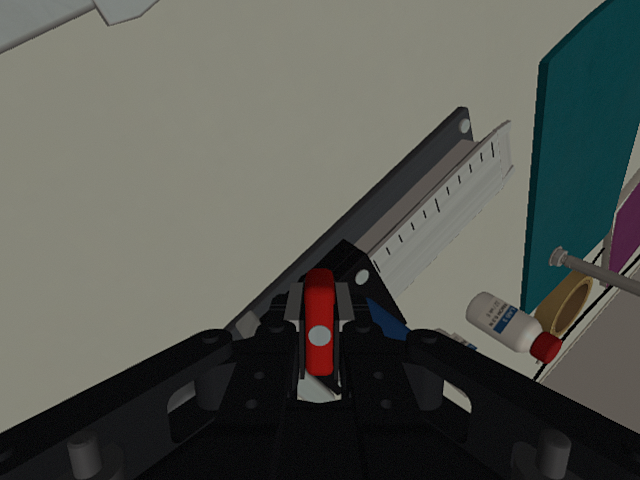

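Call:
drive_tool:
  plan: "-1 -1.2 0 0 0 4 0; -1 -1.2 0 0 0 4 0; -1 -1 0 0 0 4 0"

```text
clock: 18.55
tcp_pos: [0.4759, -0.2165, 0.0692]
orientation: [0.676, -0.54, -0.497, 0.072]
wrist_force: [-2.5, 6.3, 6.5]
finger_gap: 0.0098
```

```bash
python3 -c "
from h import *
kt()"
```

```text
turn [-0.69 74.05 -2.39] shift tool0 [ 0.35 -0.25  0.4 ] rail [-0.58  0.08  0.  ] F [-2.5  6.3  6.5] Ttool [ 1.3  -2.85 -0.39] gap 9.8 q6 [-0.92  0.37 -0.52  0.75  0.64 -0.24] 18.55
```

Call:
drive_tool:
  plan: "-1 -1 0 0 0 2 0; -1 0 0 0 0 0 0"

```text
clock: 18.8
tcp_pos: [0.476, -0.216, 0.0696]
orientation: [0.681, -0.54, -0.49, 0.067]
wrist_force: [-4.2, 2.9, 1.5]
finger_gap: 0.0102
```

```bash
python3 -c "
from h import *
kt(); snap('wrist','w14'); snap('side','d14'); crop('d14',330,150,450,270,6,'c16')"
```

```text
turn [-0.65 75.12 -2.38] shift tool0 [ 0.68 -0.37 -0.07] rail [-0.45  0.5   0.39] F [-4.2  2.9  1.5] Ttool [ 1.24 -2.91  0.86] gap 10.2 q6 [-0.92  0.37 -0.52  0.75  0.64 -0.22] 18.8
```

View pics/c16.png

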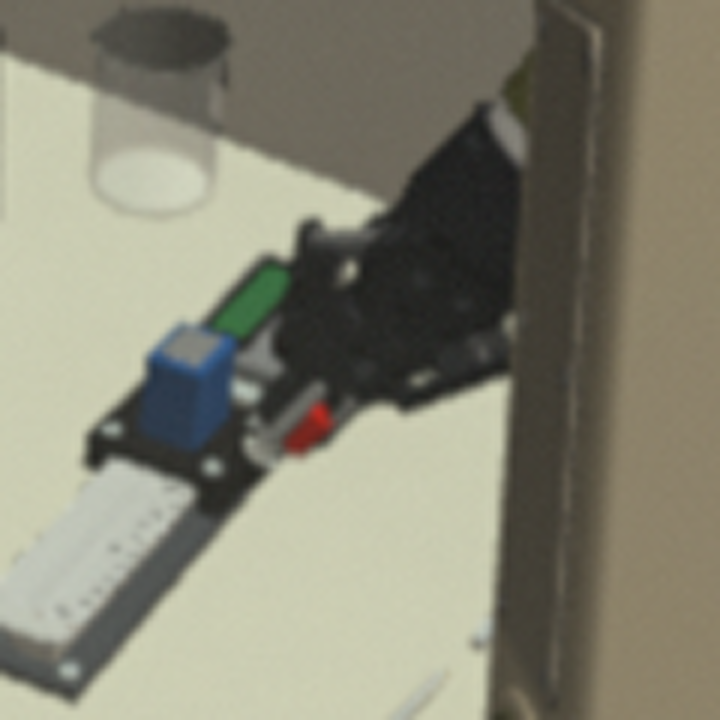

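Call:
drive_tool:
  plan: "-0.4 0 0 0 0 0 0; -0.4 0 0 0 0 0 0; -0.4 0 -15 0 0 0 0; -0.4 0 -30 0 0 0 0; -0.4 0 -35 0 0 0 0; -0.4 0 -35 0 0 0 0; -0.4 0 0 0 0 0 0"

```text
clock: 19.77
tcp_pos: [0.4232, -0.2668, 0.1626]
orientation: [0.685, -0.541, -0.483, 0.062]
wrist_force: [-0.3, -0.4, -0.3]
finger_gap: 0.0255
```

```bash
python3 -c "
from h import *
kt(); snap('wrist','w15'); p,R,s=cur()
plan([.50,-.20,.22],Ro.from_euler('z',96.2-90,degrees=True)*toolR(90),g=-1)
"
```

```text
turn [-0.64 76.22 -2.33] shift tool0 [  -3.84 -118.47    6.65] rail [-58.47 -44.25  93.37] F [-0.3 -0.4 -0.3] Ttool [ 0.04 -0.04  0.53] gap 25.5 q6 [-1.07  0.28 -0.38  1.09  0.62 -0.39] 19.775
6 rows
-1 19.2 2.2 -2.4 3.06 -7.75 5.5; -1 18.8 0.3 -5.1 3.06 -7.76 5.5; -1 17.9 -1.9 -7.5 3.06 -7.75 5.5; -1 16.4 -4 -9.7 3.06 -7.75 5.5; -1 14.5 -6.1 -11.5 3.06 -7.75 5.5; -1 12.2 -8 -12.9 3.06 -7.75 5.5
```

View pics/w15.png

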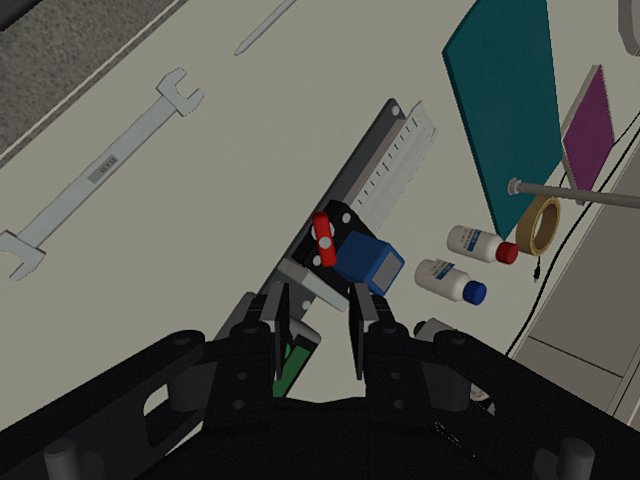

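```bash
python3 - <<'E'
from h import *
crop('w15',280,190,410,310,6,'c17')
E
```

```text
(no output)
```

View pics/c17.png

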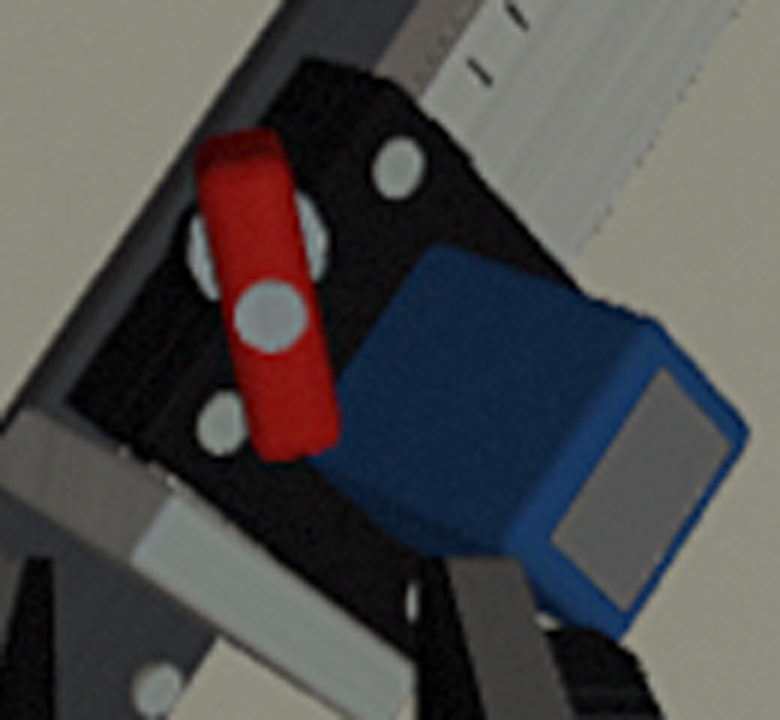

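```bash
cat > bang.py <<'E'
from h import *
def bang(nm,e1,e2,n=None):
    f=load(nm);Kr=np.load('kg.npz')['R'] if 1 else None
    a=-Kr[:,1]; cap=c0r+Mr@np.array([-55.7,-14.0,51.2])/1e3
    C=-f['R'].T@f['t']; P=[]
    for u,v in(e1,e2):
        w=f['R'].T@np.array([(u-f['cx'])/f['fx'],(v-f['cy'])/f['fy'],1.]); P.append(C+w*((cap-C)@a)/(w@a))
    d=P[0]-P[1]; dk=Kr.T@d; print(nm,'len',np.linalg.norm(d)*1e3,'turn cw',np.degrees(np.arctan2(dk[0],dk[2])), 'centre off',Kr.T@((P[0]+P[1])/2-cap)*1e3)
E
python3 - <<'E'
from bang import *
c=lambda u,v:(290+u/7-.5,215+v/7-.5)
bang('w10',c(245,235),c(242,705))
c=lambda u,v:(280+u/6-.5,190+v/6-.5)
bang('w15',c(246,170),c(296,450))
c=lambda u,v:(240+u/6-.5,120+v/6-.5)
bang('w7',c(160,135),c(360,610))
E
```

```text
w10 len 33.032416379075514 turn cw 0.20263539159473629 centre off [1.17628042e+00 1.71809082e-15 3.49981822e-01]
w15 len 32.92730715828369 turn cw 66.2318349313712 centre off [ 3.96143030e+00  1.11278232e-14 -7.86705053e-01]
w7 len 32.43806234424052 turn cw -0.21024727868452475 centre off [ 1.12816706e+00  7.38546712e-15 -2.11473069e+00]
```

Call:
drive_tool:
  plan: "-0.4 19 2 -2.4 3 -7.7 5.5; -0.4 19 0 -5 3 -7.7 5.5; -0.4 18 -2 -7.5 3 -7.7 5.5; -0.4 16.5 -4 -9.7 3 -7.7 5.5; -0.4 14.5 -6 -11.5 3 -7.7 5.5; -0.4 12 -8 -13 3 -7.7 5.5; -0.4 0 0 0 0 0 0; -0.4 0 0 0 0 0 0"

```text
clock: 20.82
tcp_pos: [0.501, -0.1938, 0.21]
orientation: [0.471, -0.468, -0.523, 0.534]
wrist_force: [0.0, -0.6, 0.6]
finger_gap: 0.0256
```

```bash
python3 - <<'E'
from h import *
tell(Rrail()); snap('wrist','w16'); tell()
E
```

```text
along -144.0 lat -26.7 z 210.0 F [ 0.  -0.6  0.6] gap 25.6 t 20.825 T [-0.01 -0.   -0.01]
rot err [-1.01  0.59 -0.63]
along -144.2 lat -26.9 z 210.0 F [ 0.9 -0.3  0. ] gap 25.4 t 20.875 T [ 0.07 -0.02  0.  ]
```

View pics/w16.png

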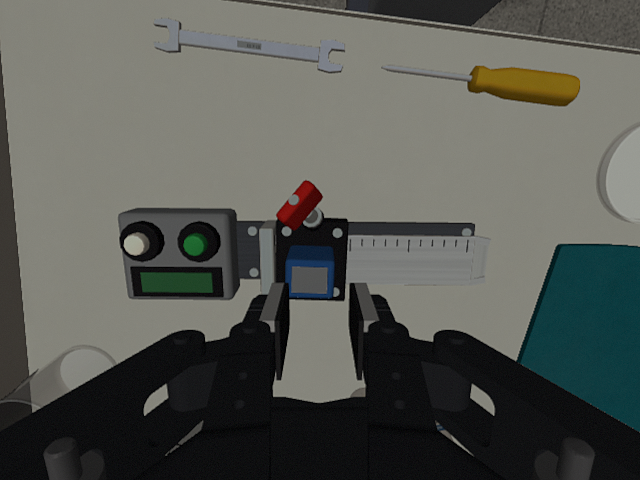

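```bash
python3 - <<'E'
from h import *
crop('w16',240,170,370,310,5,'c18')
E
```

```text
(no output)
```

View pics/c18.png

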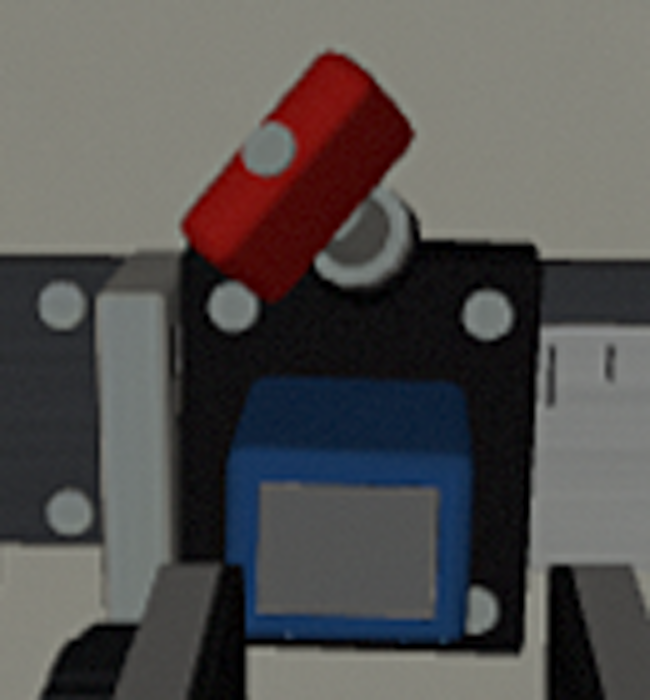

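```bash
python3 - <<'E'
from h import *
def enh(nm,u0,v0,u1,v1,s,out):
    im=cv2.imread(f'pics/{nm}.png')[v0:v1,u0:u1]; im=np.clip(im.astype(float)*2.2,0,255).astype(np.uint8)
    cv2.imwrite(f'pics/{out}.png',cv2.resize(im,None,fx=s,fy=s,interpolation=cv2.INTER_NEAREST))
enh('w16',255,215,295,280,9,'c19'); enh('w8',255,190,300,260,8,'c20')
a=cv2.imread('pics/c19.png');b=cv2.imread('pics/c20.png');h=min(a.shape[0],b.shape[0])
cv2.imwrite('pics/c21.png',np.hstack([a[:h],np.full((h,10,3),255,np.uint8),b[:h]]))
E
```

```text
(no output)
```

View pics/c21.png

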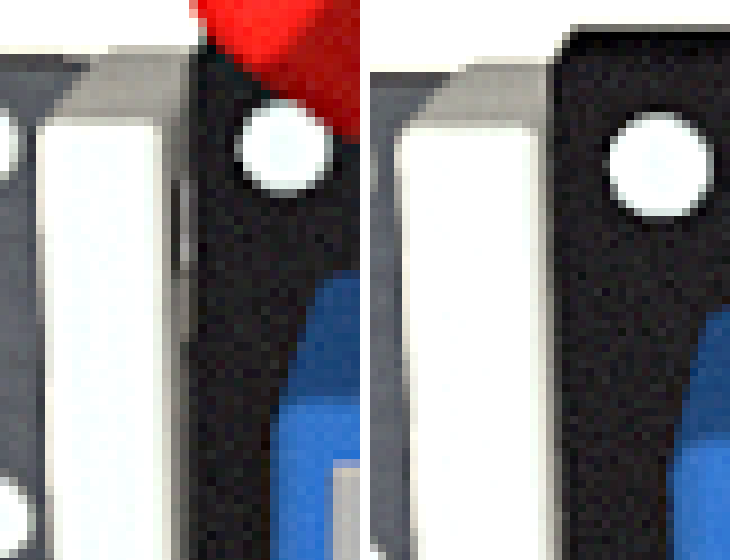

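```bash
python3 - <<'E'
from h import *
p1=[.5283,-.1985,.13]
plan(p1,Rrail(),g=0.5,vmax=35,wmax=8)
plan([.5283,-.1985,.0745],Rrail(),g=0.5,vmax=20,p0=np.array(p1),R0=Rrail())
E
```

```text
3 rows
0.5 -2.4 26.5 -9.3 -0.34 0.19 -0.21; 0.5 -2.4 26.6 -9.2 -0.33 0.19 -0.2; 0.5 -2.6 26.7 -9.1 -0.34 0.19 -0.21
3 rows
0.5 -0.1 18.5 0 0 0 0; 0.5 -0.1 18.5 0.1 0 0 0; 0.5 -0 18.5 0 0 0 0
```

Call:
drive_tool:
  plan: "0.5 -2.4 20 -9.2 -0.3 0.2 -0.2; 0.5 -2.4 20 -9.2 -0.3 0.2 -0.2; 0.5 -2.4 20 -9.2 -0.3 0.2 -0.2; 0.5 0 10 0 0 0 0; 0.5 0 0 0 0 0 0"

```text
clock: 21.5
tcp_pos: [0.5244, -0.2025, 0.1347]
orientation: [-0.479, 0.473, 0.524, -0.521]
wrist_force: [-0.9, 0.4, 0.1]
finger_gap: 0.0641
```

```bash
python3 - <<'E'
from h import *
tell(Rrail());plan([.5283,-.1985,.0745],Rrail(),g=0.5,vmax=20)
E
```

```text
along -155.2 lat -4.4 z 134.7 F [-0.9  0.4  0.1] gap 64.1 t 21.5 T [-0.06 -0.    0.01]
rot err [-0.27 -0.9   0.3 ]
4 rows
0.5 0.8 15.1 -1.1 -0.07 -0.23 0.07; 0.5 0.8 15 -1.1 -0.06 -0.22 0.08; 0.5 0.8 15.1 -1.1 -0.07 -0.23 0.07; 0.5 0.8 15 -1 -0.07 -0.22 0.08
```

Call:
drive_tool:
  plan: "0.5 2 15 -2 -0.1 -0.4 0.1; 0.5 1 15 -1.5 -0.1 -0.4 0.1; 0.5 0.5 15 -1 0 -0.1 0; 0.5 0 12 0 0 0 0; 0.5 0 0 0 0 0 0"

```text
clock: 22.12
tcp_pos: [0.5284, -0.1985, 0.0757]
orientation: [-0.473, 0.472, 0.528, -0.524]
wrist_force: [-0.3, 0.2, 0.2]
finger_gap: 0.0641
```

```bash
python3 - <<'E'
from h import *
tell(Rrail())
E
```

```text
along -151.6 lat 0.1 z 75.7 F [-0.3  0.2  0.2] gap 64.1 t 22.125 T [-0.04 -0.01  0.  ]
rot err [ 0.05 -0.04  0.03]
```

Close on the block, which should square it up, and see where the jaws settle.

Call:
drive_tool:
  plan: "-1 0 1 0 0 0 0; -1 0 0 0 0 0 0; -1 0 0 0 0 0 0; -1 0 0 0 0 0 0"
  grip_force: 80

```text
clock: 22.62
tcp_pos: [0.5287, -0.1985, 0.0753]
orientation: [-0.473, 0.472, 0.528, -0.524]
wrist_force: [0.4, 0.6, -1.8]
finger_gap: 0.0351
```

```bash
python3 - <<'E'
from h import *
tell(Rrail())
E
```

```text
along -151.7 lat 0.4 z 75.3 F [ 0.4  0.6 -1.8] gap 35.1 t 22.625 T [-0.04 -0.07 -0.01]
rot err [ 0.08 -0.04  0.02]
```

Call:
drive_tool:
  plan: "-1 -3 0 0 0 0 0; -1 -4 0 0 0 0 0"

```text
clock: 22.88
tcp_pos: [0.5286, -0.1996, 0.0756]
orientation: [-0.475, 0.468, 0.532, -0.522]
wrist_force: [-0.3, 14.1, 6.1]
finger_gap: 0.035
```

```bash
python3 - <<'E'
from h import *
tell(Rrail())
E
```

```text
along -152.7 lat 0.1 z 75.6 F [-0.3 14.1  6.1] gap 35.0 t 22.875 T [2.87 0.16 0.22]
rot err [0.15 0.19 0.75]
```

Call:
drive_tool:
  plan: "-1 -6 0 0 0 0 0.5; -1 -7 0 0 0 0 0.5"

```text
clock: 23.12
tcp_pos: [0.5284, -0.2002, 0.0758]
orientation: [-0.474, 0.464, 0.537, -0.521]
wrist_force: [0.3, 23.8, 9.6]
finger_gap: 0.0352
```

```bash
python3 - <<'E'
from h import *
tell(Rrail()); snap('wrist','w17')
im=cv2.imread('pics/w17.png')[190:330,200:400]; im=np.clip(im.astype(float)*2,0,255).astype(np.uint8)
cv2.imwrite('pics/c22.png',cv2.resize(im,None,fx=4,fy=4,interpolation=cv2.INTER_NEAREST))
im=cv2.imread('pics/w7.png')[190:330,200:400]; im=np.clip(im.astype(float)*2,0,255).astype(np.uint8)
cv2.imwrite('pics/c23.png',cv2.resize(im,None,fx=4,fy=4,interpolation=cv2.INTER_NEAREST))
E
```

```text
along -153.2 lat -0.2 z 75.8 F [ 0.3 23.8  9.6] gap 35.2 t 23.125 T [4.59 0.03 0.07]
rot err [0.27 0.67 1.19]
```

View pics/c22.png

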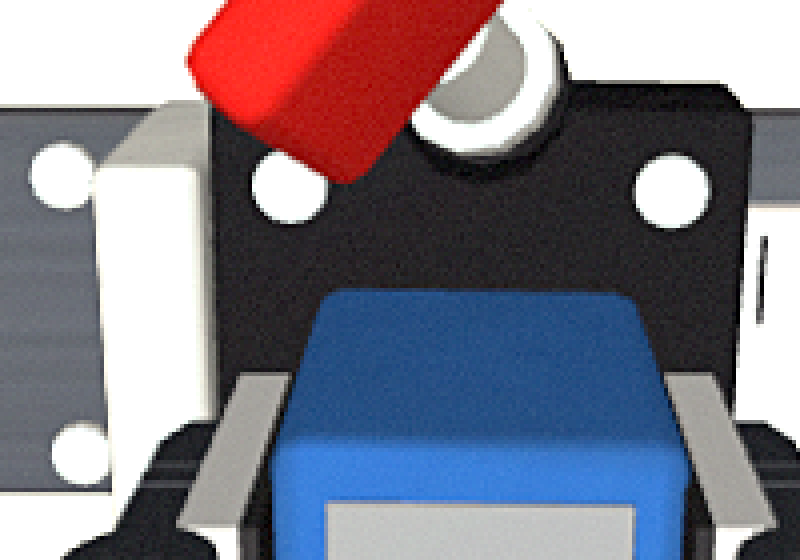

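View pics/c23.png

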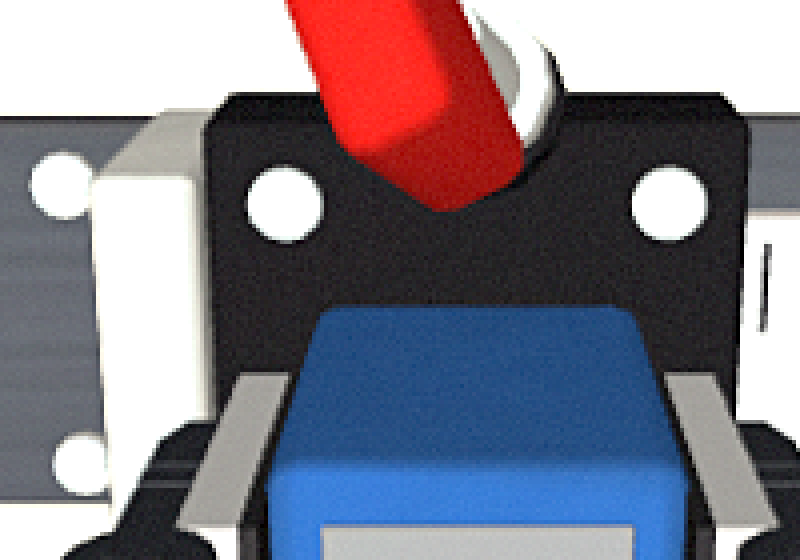

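Call:
drive_tool:
  plan: "-1 -12 0 0 0 0.6 1; -1 -12 0 0 0 0.3 1; -1 -12 0 0 0 0.3 1"

```text
clock: 23.55
tcp_pos: [0.5285, -0.2006, 0.0759]
orientation: [-0.476, 0.461, 0.542, -0.516]
wrist_force: [-0.3, 40.0, 17.1]
finger_gap: 0.0352
```

```bash
python3 - <<'E'
from h import *
tell(Rrail()); snap('wrist','w18')
im=cv2.imread('pics/w18.png')[190:330,200:400]; im=np.clip(im.astype(float)*2,0,255).astype(np.uint8)
cv2.imwrite('pics/c24.png',cv2.resize(im,None,fx=4,fy=4,interpolation=cv2.INTER_NEAREST))
E
```

```text
along -153.7 lat -0.1 z 75.9 F [-0.3 40.  17.1] gap 35.2 t 23.55 T [ 6.3   0.18 -0.33]
rot err [0.6  0.73 2.04]
```

View pics/c24.png

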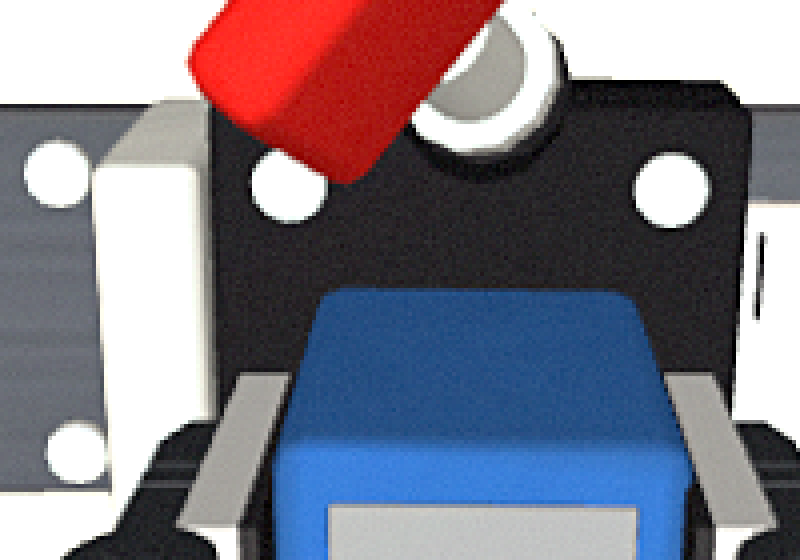

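Call:
drive_tool:
  plan: "-1 0 0 0 0 0 0; -1 3 0 0 0 0 -0.7; 0.4 0 0 0 0 0 0; 0.4 0 0 0 0 0 0; 0.4 0 -20 0 0 0 -1; 0.4 0 -30 0 0 0 -0.3; 0.4 0 -25 0 0 0 0; 0.4 0 0 0 0 0 0"

```text
clock: 24.6
tcp_pos: [0.5291, -0.2051, 0.1543]
orientation: [-0.483, 0.454, 0.548, -0.51]
wrist_force: [0.3, 0.3, 0.5]
finger_gap: 0.06
```

```bash
python3 - <<'E'
from h import *
tell(Rrail()); snap('wrist','w19')
def enh(nm,u0,v0,u1,v1,s,out):
    im=cv2.imread(f'pics/{nm}.png')[v0:v1,u0:u1]; im=np.clip(im.astype(float)*2.0,0,255).astype(np.uint8)
    cv2.imwrite(f'pics/{out}.png',cv2.resize(im,None,fx=s,fy=s,interpolation=cv2.INTER_CUBIC))
enh('w19',240,150,400,300,5,'c25'); enh('w8',240,150,400,300,5,'c26')
E
```

```text
along -158.3 lat 0.0 z 154.3 F [0.3 0.3 0.5] gap 60.0 t 24.6 T [-0.01  0.01  0.03]
rot err [0.65 0.76 3.55]
```

View pics/c25.png

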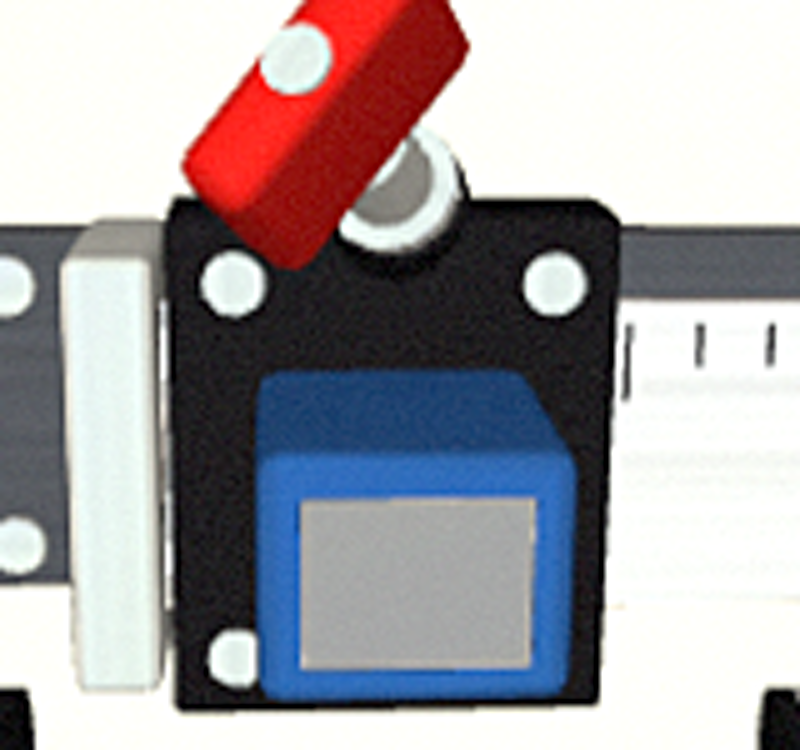

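View pics/c26.png

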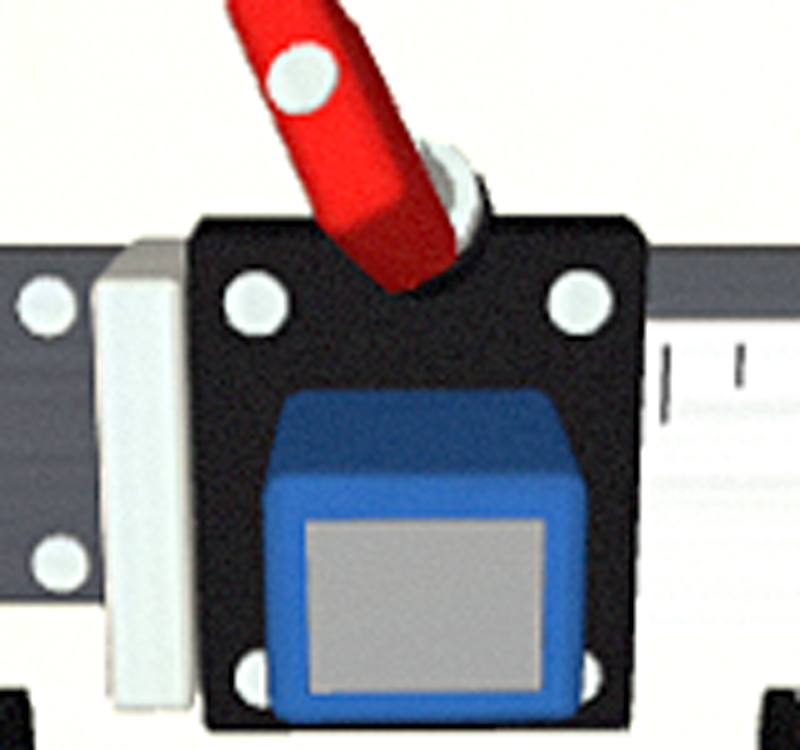

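```bash
cat > gap.py <<'E'
from h import *
def A(f,c,u,v,z): 
    X=pt(f,*c(u,v),z=z); return (X-mouth)@yv*1e3,(X-mouth)@xv*1e3
def rep(nm,c,stop,carL,carR,tick):
    f=load(nm)
    for l,pts,z in(('stop',stop,.046),('carL',carL,.042),('carR',carR,.042),('tick',tick,.034)): print(nm,l,[tuple(np.round(A(f,c,u,v,z),2)) for u,v in pts])
E
python3 - <<'E'
from gap import *
c=lambda u,v:(240+(u+.5)/5-.5,150+(v+.5)/5-.5)
rep('w19',c,[(155,330),(160,600)],[(172,330),(178,600)],[(614,360),(602,600)],[(629,360)])
rep('w8',c,[(186,350),(193,600)],[(193,350),(203,600)],[(642,380),(634,600)],[(665.5,380)])
c=lambda u,v:(240+(u+.5)/5-.5,170+(v+.5)/5-.5)
rep('w16',c,[(168,330),(172,530)],[(182,330),(183,530)],[(535,340),(526,530)],[(550,370)])
E
```

```text
w19 stop [(np.float64(-181.19), np.float64(-19.88)), (np.float64(-181.37), np.float64(16.85))]
w19 carL [(np.float64(-179.25), np.float64(-19.07)), (np.float64(-179.21), np.float64(18.34))]
w19 carR [(np.float64(-120.79), np.float64(-14.98)), (np.float64(-120.88), np.float64(18.99))]
w19 tick [(np.float64(-117.13), np.float64(-13.2))]
w8 stop [(np.float64(-181.09), np.float64(-19.93)), (np.float64(-181.1), np.float64(14.02))]
w8 carL [(np.float64(-180.62), np.float64(-19.11)), (np.float64(-180.19), np.float64(15.45))]
w8 carR [(np.float64(-121.75), np.float64(-15.15)), (np.float64(-121.65), np.float64(15.46))]
w8 tick [(np.float64(-117.35), np.float64(-13.37))]
w16 stop [(np.float64(-181.09), np.float64(-23.03)), (np.float64(-181.15), np.float64(11.44))]
w16 carL [(np.float64(-179.31), np.float64(-22.12)), (np.float64(-179.81), np.float64(12.84))]
w16 carR [(np.float64(-120.86), np.float64(-21.08)), (np.float64(-121.43), np.float64(12.14))]
w16 tick [(np.float64(-117.54), np.float64(-13.95))]
```

```bash
cat >> h.py <<'E'
def KR(turn): return Ro.from_matrix(np.load('kg.npz')['R'])*Ro.from_rotvec([0,turn,0],degrees=True)
def KP(out,dy=0): 
    k=np.load('kg.npz'); return k['p']-k['R'][:,1]*out/1e3+yv*dy/1e3
E
python3 - <<'E'
from h import *
p,R,s=cur(); p1=np.array([p[0]-.02,p[1],.19]); print(KP(50,1))
plan(KP(62,1),KR(65),g=-0.1,vmax=40,wmax=7.5)
E
```

```text
[ 0.45492576 -0.23414648  0.11030106]
7 rows
-0.1 -3.8 4.3 11.8 -3.1 5.18 -3.48; -0.1 -5 3.4 11.6 -3.11 5.18 -3.47; -0.1 -6.3 2.5 11.3 -3.1 5.18 -3.48; -0.1 -7.3 1.4 10.7 -3.1 5.17 -3.47; -0.1 -8.4 0.4 10.1 -3.11 5.18 -3.48; -0.1 -9.3 -0.7 9.3 -3.1 5.18 -3.47; -0.1 -9.9 -1.7 8.3 -3.1 5.18 -3.48
```

Call:
drive_tool:
  plan: "-0.1 -4 2 12 -3.1 5.2 -3.5; -0.1 -5 2 12 -3.1 5.2 -3.5; -0.1 -6.3 2 11 -3.1 5.2 -3.5; -0.1 -7.3 1.4 11 -3.1 5.2 -3.5; -0.1 -8.4 0.4 10 -3.1 5.2 -3.5; -0.1 -9.3 0 9 -3.1 5.2 -3.5; -0.1 -10 0 8 -3.1 5.2 -3.5; -0.1 0 0 0 0 0 0"

```text
clock: 25.65
tcp_pos: [0.4452, -0.2338, 0.1128]
orientation: [0.638, -0.543, -0.535, 0.11]
wrist_force: [0.3, -0.7, -0.2]
finger_gap: 0.0383
```

```bash
python3 - <<'E'
from h import *
kt(); plan(KP(45,1),KR(65),g=-0.1,vmax=20,wmax=7.5)
E
```

```text
turn [-0.75 66.65 -0.94] shift tool0 [  6.89 -55.78   4.88] rail [-33.02 -13.87  43.59] F [ 0.3 -0.7 -0.2] Ttool [ 0.16 -0.04  0.53] gap 38.3 q6 [-0.98  0.29 -0.5   0.88  0.62 -0.44] 25.65
1 rows
-0.1 2.2 11.2 -7.6 0.12 -1.65 1.13
```

Call:
drive_tool:
  plan: "-0.1 2.2 9 -7.6 0 -1.6 1.1; -0.1 0 0 0 0 0 0"

```text
clock: 25.9
tcp_pos: [0.4575, -0.233, 0.1075]
orientation: [0.629, -0.546, -0.539, 0.126]
wrist_force: [0.1, 1.1, 1.2]
finger_gap: 0.0387
```

```bash
python3 - <<'E'
from h import *
kt(); snap('wrist','w20'); kt(); crop('w20',280,200,400,320,6,'c27')
E
```

```text
turn [-2.00e-02  6.48e+01  1.30e-01] shift tool0 [  0.08 -45.85  -1.11] rail [-20.66 -14.42  38.33] F [0.1 1.1 1.2] Ttool [ 0.13 -0.01  0.51] gap 38.7 q6 [-0.95  0.3  -0.49  0.84  0.6  -0.43] 25.9
turn [-2.000e-02  6.483e+01  1.200e-01] shift tool0 [  0.22 -46.02  -1.08] rail [-20.83 -14.36  38.46] F [ 0.1 -0.4 -0.6] Ttool [0.2  0.04 0.53] gap 38.2 q6 [-0.95  0.3  -0.49  0.84  0.6  -0.43] 25.95
```

View pics/c27.png

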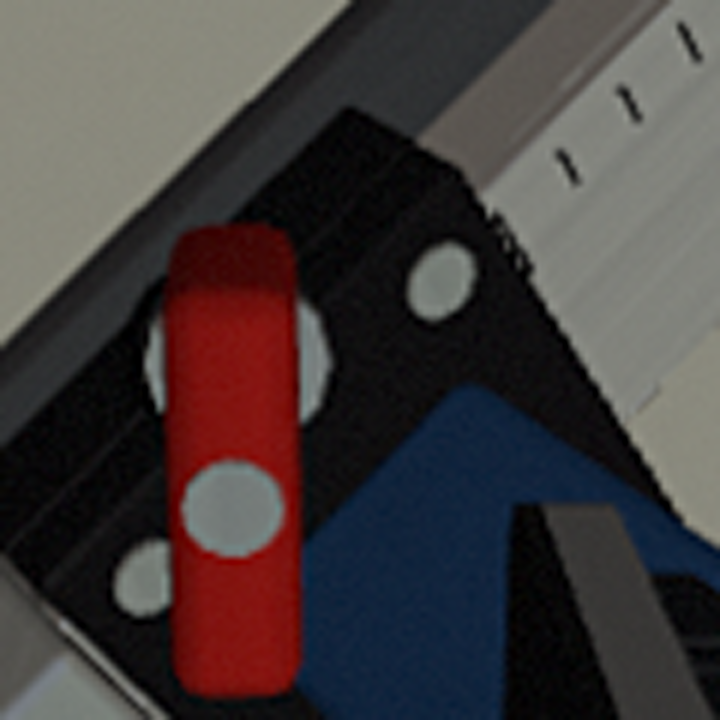

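```bash
python3 - <<'E'
from h import *
plan(KP(0,1),KR(64.2),g=-0.3,vmax=16,wmax=7.5)
E
```

```text
3 rows
-0.3 -0.1 15.4 0.3 0.02 -0.21 -0.03; -0.3 -0.1 15.5 0.3 0.03 -0.21 -0.03; -0.3 -0.1 15.4 0.3 0.02 -0.21 -0.02
```

Call:
drive_tool:
  plan: "-0.3 0 15 0.3 0 -0.2 0; -0.3 0 15 0.3 0 -0.2 0; -0.3 0 14 0.3 0 -0.2 0; -0.3 0 0 0 0 0 0"

```text
clock: 26.45
tcp_pos: [0.4792, -0.2147, 0.0721]
orientation: [0.623, -0.545, -0.545, 0.132]
wrist_force: [-0.8, -0.2, -0.3]
finger_gap: 0.0294
```

```bash
python3 - <<'E'
from h import *
kt(); snap('wrist','w21')
E
```

```text
turn [6.000e-02 6.367e+01 1.700e-01] shift tool0 [ 0.08 -0.61 -4.31] rail [2.87 1.44 2.94] F [-0.8 -0.2 -0.3] Ttool [0.17 0.   0.47] gap 29.4 q6 [-0.89  0.34 -0.54  0.71  0.6  -0.38] 26.45
```

View pics/w21.png

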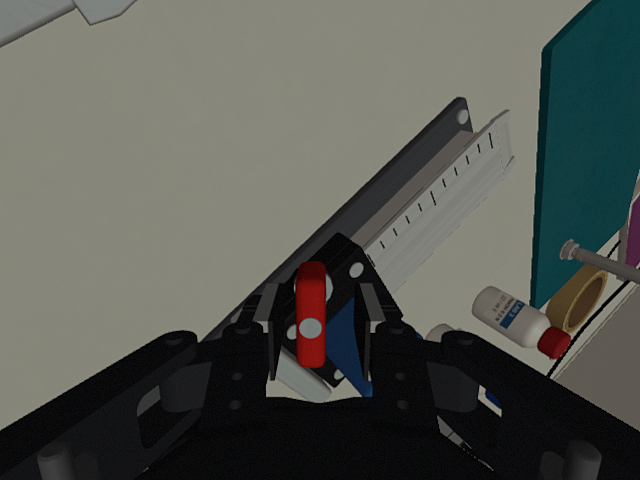

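```bash
python3 - <<'E'
from h import *
plan(KP(0,1),KR(64.2),g=-0.3,n=1)
E
```

```text
1 rows
-0.3 -3.1 1.5 3 0.09 0.54 -0.18
```

Call:
drive_tool:
  plan: "-0.3 -3.1 1 3 0 0.5 0; -0.3 0 0 0 0 0 0; -0.3 0 0 0 0 0 0"

```text
clock: 26.88
tcp_pos: [0.4765, -0.2167, 0.0708]
orientation: [0.625, -0.547, -0.542, 0.13]
wrist_force: [-0.1, 0.2, 0.4]
finger_gap: 0.0299
```

```bash
python3 - <<'E'
from h import *
kt(); snap('wrist','w22'); crop('w22',250,240,390,400,5,'c28');plan(KP(0,1),KR(64.2),g=-0.3,n=1)
E
```

```text
turn [-4.000e-02  6.411e+01  3.200e-01] shift tool0 [-0.07 -1.36 -0.78] rail [-0.02 -0.22  1.55] F [-0.1  0.2  0.4] Ttool [0.23 0.01 0.46] gap 29.9 q6 [-0.9   0.34 -0.55  0.71  0.6  -0.38] 26.875
1 rows
-0.3 0 1.6 1 0.19 0.09 -0.23
```

View pics/c28.png

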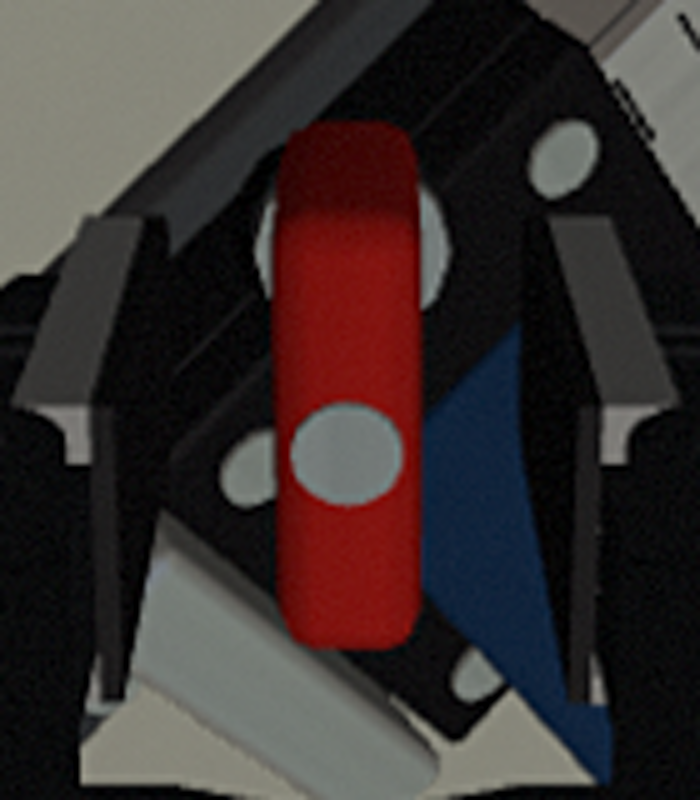

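Call:
drive_tool:
  plan: "-0.3 0 1.2 1 0 0 0; -1 0 0 0 0 0 0; -1 0 0 0 0 0 0; -1 0 0 0 0 0 0"
  grip_force: 90

```text
clock: 27.42
tcp_pos: [0.4762, -0.2156, 0.0701]
orientation: [0.625, -0.547, -0.542, 0.129]
wrist_force: [-1.0, 0.7, 1.7]
finger_gap: 0.0095
```

```bash
python3 - <<'E'
from h import *
kt()
E
```

```text
turn [-0.11 64.12  0.29] shift tool0 [ 0.91 -0.58 -0.66] rail [-0.22  0.85  0.91] F [-1.   0.7  1.7] Ttool [ 0.22 -0.05  0.25] gap 9.5 q6 [-0.9   0.34 -0.55  0.71  0.6  -0.38] 27.425
```

Call:
drive_tool:
  plan: "-1 0 0 0 0 1.5 0; -1 0 0 0 0 1.5 0"

```text
clock: 27.68
tcp_pos: [0.4765, -0.2147, 0.0705]
orientation: [0.639, -0.549, -0.526, 0.114]
wrist_force: [-3.0, 1.3, 4.4]
finger_gap: 0.0092
```

```bash
python3 - <<'E'
from h import *
kt()
E
```

```text
turn [-0.18 67.2   0.18] shift tool0 [ 1.56 -0.44 -1.47] rail [0.13 1.76 1.3 ] F [-3.   1.3  4.4] Ttool [ 0.47 -0.94 -0.05] gap 9.2 q6 [-0.9   0.34 -0.55  0.71  0.61 -0.32] 27.675
```

Call:
drive_tool:
  plan: "-1 0 0 0 0 -6 0; -1 0 0 0 0 -6 0; -1 0 0 0 0 -6 0; -1 0 0 0 0 -6 0; -1 0 0 0 0 -6 0; -1 0 0 0 0 -6 0; -1 0 0 0 0 0 0"

```text
clock: 28.55
tcp_pos: [0.4766, -0.2153, 0.0704]
orientation: [-0.443, 0.487, 0.699, -0.28]
wrist_force: [-1.3, 0.7, 3.6]
finger_gap: 0.0093
```

```bash
python3 - <<'E'
from h import *
kt()
E
```

```text
turn [-0.09 30.82  0.24] shift tool0 [ 1.   -0.49 -1.29] rail [0.25 1.18 1.2 ] F [-1.3  0.7  3.6] Ttool [ 0.31 -0.01 -0.39] gap 9.3 q6 [-0.9   0.34 -0.55  0.71  0.61 -0.96] 28.55
```

Call:
drive_tool:
  plan: "-1 -2.8 -0.9 -0.5 0 0 0; -1 -2.8 -0.9 -0.5 0 0 0"

```text
clock: 28.8
tcp_pos: [0.4766, -0.2173, 0.0701]
orientation: [-0.446, 0.485, 0.7, -0.276]
wrist_force: [2.0, 10.8, 4.0]
finger_gap: 0.0096
```

```bash
python3 - <<'E'
from h import *
kt(); p,R,s=cur(); print('F rail',(s['wrist_force']@Mr).round(1), '-y in tool',R.inv().apply(-yv).round(2))
E
```

```text
turn [-0.2  31.19 -0.22] shift tool0 [-0.65 -0.97 -0.2 ] rail [ 0.01 -0.81  0.87] F [ 2.  10.8  4. ] Ttool [-0.2  -0.09 -2.37] gap 9.6 q6 [-0.9   0.35 -0.54  0.72  0.61 -0.96] 28.8
F rail [ 3.1 10.5  4. ] -y in tool [-0.93 -0.33 -0.14]
```

Call:
drive_tool:
  plan: "-1 -1 -0.4 -0.2 0 4 0; -1 -1 -0.4 -0.3 0 4 0; -1 -1 -0.4 -0.3 0 4 0; -1 -1 -0.4 -0.4 0 4 0; -1 -1 -0.4 -0.5 0 4 0; -1 -1 -0.4 -0.5 0 4 0"

```text
clock: 29.55
tcp_pos: [0.4765, -0.2177, 0.0699]
orientation: [0.593, -0.528, -0.586, 0.161]
wrist_force: [-0.1, 5.1, 4.0]
finger_gap: 0.0098
```

```bash
python3 - <<'E'
from h import *
kt(); p,R,s=cur(); print('F rail',(s['wrist_force']@Mr).round(1), '-y in tool',R.inv().apply(-yv).round(2))
E
```

```text
turn [-0.16 56.7  -1.07] shift tool0 [-0.98 -1.06  0.17] rail [-0.15 -1.26  0.7 ] F [-0.1  5.1  4. ] Ttool [ 0.52 -0.13 -0.79] gap 9.8 q6 [-0.91  0.36 -0.53  0.74  0.62 -0.53] 29.55
F rail [0.4 5.1 4. ] -y in tool [-0.78 -0.34 -0.53]
```

Call:
drive_tool:
  plan: "-1 -1.2 -0.5 -0.8 0 2 0; -1 -1.4 -0.6 -1 0 2 0; -1 -1.6 -0.7 -1.2 0 1.5 0"

```text
clock: 29.92
tcp_pos: [0.4762, -0.2183, 0.0697]
orientation: [0.625, -0.532, -0.556, 0.131]
wrist_force: [1.1, 9.6, 5.6]
finger_gap: 0.0097
```

```bash
python3 - <<'E'
from h import *
kt(); p,R,s=cur(); print('F rail',(s['wrist_force']@Mr).round(1), '-y in tool',R.inv().apply(-yv).round(2))
E
```

```text
turn [-0.07 62.84 -1.68] shift tool0 [-1.27 -1.28  0.76] rail [-0.55 -1.8   0.54] F [1.1 9.6 5.6] Ttool [ 0.56 -0.25 -1.54] gap 9.7 q6 [-0.91  0.37 -0.52  0.75  0.62 -0.43] 29.925
F rail [2.2 9.4 5.6] -y in tool [-0.71 -0.35 -0.61]
```

Call:
drive_tool:
  plan: "-1 -1.8 -0.8 -1.5 0 1.5 0.3; -1 -1.8 -0.8 -1.5 0 1.5 0.3"

```text
clock: 30.18
tcp_pos: [0.4768, -0.2182, 0.0704]
orientation: [0.642, -0.535, -0.537, 0.117]
wrist_force: [-0.5, 9.2, 5.8]
finger_gap: 0.0095
```

```bash
python3 - <<'E'
from h import *
kt(); p,R,s=cur(); print('F rail',(s['wrist_force']@Mr).round(1), '-y in tool',R.inv().apply(-yv).round(2))
E
```

```text
turn [ 0.17 66.12 -1.8 ] shift tool0 [-1.47 -1.51 -0.16] rail [ 0.12 -1.72  1.22] F [-0.5  9.2  5.8] Ttool [ 0.98 -0.92 -1.76] gap 9.5 q6 [-0.91  0.37 -0.51  0.76  0.62 -0.37] 30.175
F rail [0.5 9.2 5.8] -y in tool [-0.68 -0.35 -0.64]
```

Call:
drive_tool:
  plan: "-1 -1 -0.4 -0.8 0 0.5 0; -1 0 0 0 0 0 0; -0.4 0 0 0 0 0 0; -0.4 0 0 0 0 0 0; -0.4 0 -15 0 0 0 0; -0.4 0 -30 0 0 0 0; -0.4 0 -35 0 0 0 0; -0.4 0 -30 0 0 0 0"

```text
clock: 31.18
tcp_pos: [0.4286, -0.2643, 0.1591]
orientation: [0.647, -0.534, -0.532, 0.116]
wrist_force: [0.9, 0.3, -0.7]
finger_gap: 0.0256
```

```bash
python3 - <<'E'
from h import *
kt(); snap('wrist','w23')
plan([.505,-.205,.20],Rrail(),g=-0.4,wmax=9)
crop('w23',270,200,400,330,5,'c29')
E
```

```text
turn [ 0.55 66.94 -1.84] shift tool0 [  -5.11 -112.37    3.74] rail [-52.85 -42.32  89.91] F [ 0.9  0.3 -0.7] Ttool [0.08 0.02 0.54] gap 25.6 q6 [-1.04  0.29 -0.37  1.08  0.6  -0.53] 31.175
6 rows
-0.4 16.2 4.3 -5.3 3.3 -6.25 4.98; -0.4 15.7 2.5 -7.3 3.3 -6.25 4.97; -0.4 15 0.7 -9.1 3.3 -6.25 4.98; -0.4 14 -1.1 -10.6 3.3 -6.25 4.97; -0.4 12.5 -2.9 -12 3.3 -6.25 4.97; -0.4 10.8 -4.7 -13 3.31 -6.25 4.98
```

View pics/c29.png

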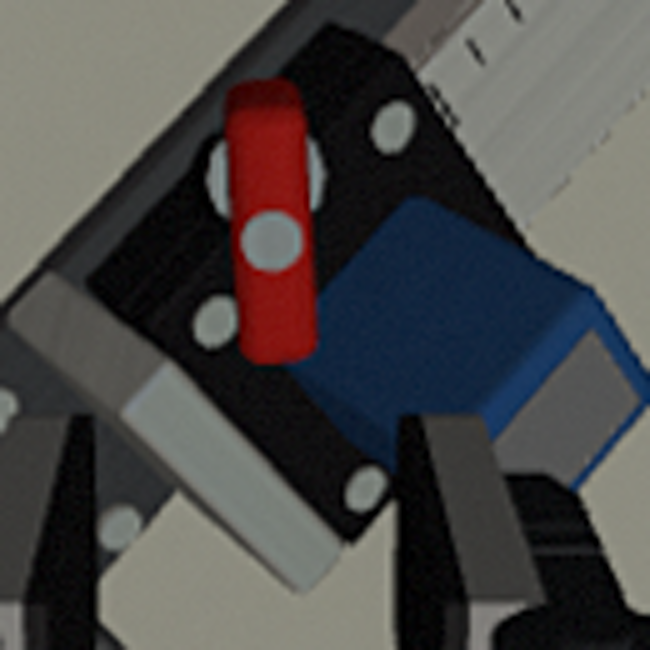

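Call:
drive_tool:
  plan: "-1 16 2 -5 3.3 -6.3 5; -1 16 1 -7 3.3 -6.3 5; -1 15 0 -9 3.3 -6.3 5; -1 14 -2 -10.6 3.3 -6.3 5; -1 12.5 -3 -12 3.3 -6.3 5; -1 11 -5 -13 3.3 -6.3 5; -1 0 0 0 0 0 0; -1 0 0 0 0 0 0"

```text
clock: 32.22
tcp_pos: [0.5055, -0.2101, 0.2039]
orientation: [0.466, -0.473, -0.522, 0.536]
wrist_force: [-0.5, -0.3, -0.9]
finger_gap: -0.0001
```

```bash
python3 - <<'E'
from h import *
tell(Rrail()); snap('wrist','w24'); 
im=cv2.imread('pics/w24.png'); cv2.imwrite('pics/w24e.png',np.clip(im.astype(float)*1.6,0,255).astype(np.uint8))
E
```

```text
along -160.7 lat -24.0 z 203.9 F [-0.5 -0.3 -0.9] gap -0.1 t 32.225 T [ 0.04 -0.01  0.03]
rot err [-0.54  0.6  -1.45]
```

View pics/w24e.png

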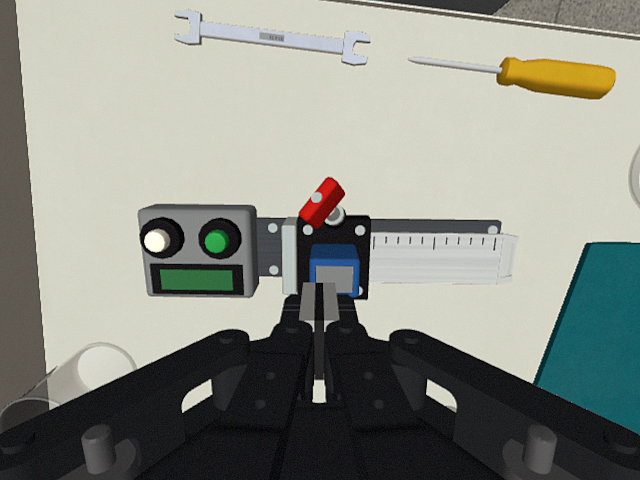

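```bash
python3 - <<'E'
from h import *
im=cv2.imread('pics/w24.png')[165:305,255:395]; cv2.imwrite('pics/c30.png',cv2.resize(np.clip(im.astype(float)*2,0,255).astype(np.uint8),None,fx=5,fy=5,interpolation=cv2.INTER_CUBIC))
crop('w24',130,200,270,305,5,'c31')
E
```

```text
(no output)
```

View pics/c30.png

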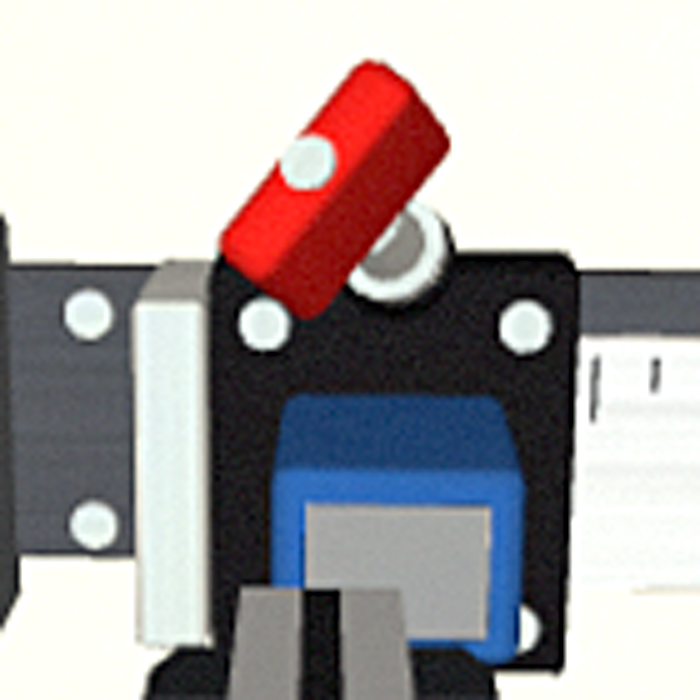

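View pics/c31.png

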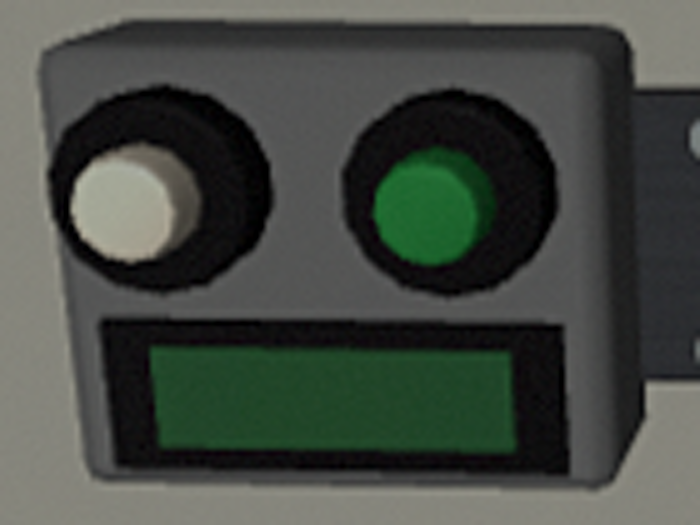

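```bash
python3 - <<'E'
from gap import *
c=lambda u,v:(255+(u+.5)/5-.5,165+(v+.5)/5-.5)
rep('w24',c,[(204,340),(209,560)],[(210,340),(214,560)],[(577,370),(568,560)],[(594,390)])
f=load('w24')
c=lambda u,v:(130+(u+.5)/5-.5,200+(v+.5)/5-.5)
np.set_printoptions(precision=4,suppress=True)
for n,u,v in(('white',122,209),('green',424,210)): 
    X=pt(f,*c(u,v)); print(n,X,((X-mouth)@yv*1e3,(X-mouth)@xv*1e3))
from bang import bang
c=lambda u,v:(270+(u+.5)/5-.5,200+(v+.5)/5-.5)
bang('w23',c(265,110),c(282,358)); 
c=lambda u,v:(280+(u+.5)/6-.5,200+(v+.5)/6-.5); bang('w20',c(233,292),c(238,692))
E
```

```text
w24 stop [(np.float64(-181.52), np.float64(-22.99)), (np.float64(-180.93), np.float64(14.2))]
w24 carL [(np.float64(-180.89), np.float64(-22.07)), (np.float64(-180.43), np.float64(15.65))]
w24 carR [(np.float64(-121.43), np.float64(-17.97)), (np.float64(-121.44), np.float64(14.62))]
w24 tick [(np.float64(-117.42), np.float64(-12.59))]
white [ 0.5273 -0.3397  0.0547] (np.float64(-291.89481879561794), np.float64(-16.300401194245705))
green [ 0.5215 -0.2923  0.055 ] (np.float64(-244.1487631792936), np.float64(-16.93528359203134))
w23 len 33.76006065542423 turn cw 62.98500541128666 centre off [ 1.8022 -0.     -0.8758]
w20 len 33.973161970955765 turn cw 64.1659193593268 centre off [ 3.2191 -0.     -0.8101]
```

```bash
python3 - <<'E'
from h import *
np.set_printoptions(precision=4,suppress=True)
f=load('w24'); c=lambda u,v:(130+(u+.5)/5-.5,200+(v+.5)/5-.5)
for u,v in((525,180),(530,230),(450,120),(380,270),(480,270),(230,150),(250,200),(330,100),(320,260),(150,260),(460,180)): print(u,v,pt(f,*c(u,v)))
p,R,s=cur(); print(s['joint_pos'])
plan(railp(-245,-16.7,.10),Rrail(),g=-1,vmax=40)
E
```

```text
525 180 [ 0.5172 -0.279   0.046 ]
530 230 [ 0.5255 -0.2778  0.0457]
450 120 [ 0.5088 -0.2914  0.0462]
380 270 [ 0.5354 -0.3018  0.0454]
480 270 [ 0.5332 -0.2855  0.0458]
230 150 [ 0.5185 -0.3271  0.0444]
250 200 [ 0.5264 -0.3236  0.0446]
330 100 [ 0.5107 -0.3148  0.0343]
320 260 [ 0.5389 -0.3158  0.0336]
150 260 [ 0.5357 -0.336   0.0532]
460 180 [ 0.5164 -0.2874  0.0534]
[-0.5304  0.2753 -0.128   1.1604 -0.0209 -0.6486]
4 rows
-1 -20.5 26.4 -1.8 -0.13 0.14 -0.36; -1 -20.7 26.3 -1.9 -0.14 0.15 -0.36; -1 -20.8 26.1 -1.8 -0.13 0.14 -0.36; -1 -21 26.1 -1.8 -0.14 0.14 -0.36
```

Call:
drive_tool:
  plan: "-1 -20.5 25 -2 0 0.1 -0.4; -1 -21 25 -2 0 0.1 -0.4; -1 -21 25 -2 0 0.1 -0.4; -1 -21 25 -2 0 0.1 -0.4; -1 0 0 0 0 0 0; -1 0 0 0 0 0 0"

```text
clock: 33.02
tcp_pos: [0.517, -0.3016, 0.1009]
orientation: [-0.481, 0.472, 0.524, -0.521]
wrist_force: [0.0, -1.2, -0.3]
finger_gap: -0.0001
```

```bash
python3 - <<'E'
from h import *
tell(Rrail()); plan(railp(-245,-16.7,.082),Rrail(),g=-1,vmax=15); snap('wrist','w25')
E
```

```text
along -252.8 lat -22.5 z 100.9 F [ 0.  -1.2 -0.3] gap -0.1 t 33.025 T [-0.02  0.01  0.01]
rot err [-0.49 -0.87  0.44]
2 rows
-1 3.8 9.5 -2.9 -0.25 -0.43 0.22; -1 3.9 9.4 -2.9 -0.24 -0.44 0.22
```

View pics/w25.png

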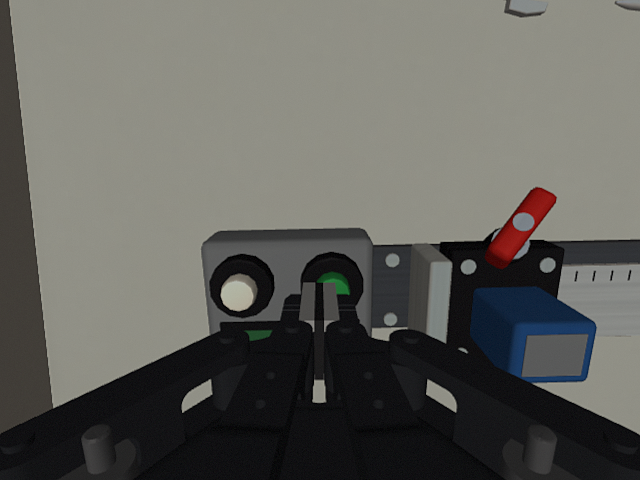

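Call:
drive_tool:
  plan: "-1 7.7 5 -5.8 -0.5 -0.8 0.4; -1 0 4 0 0 0 0; -1 0 0 0 0 0 0"

```text
clock: 33.45
tcp_pos: [0.5231, -0.2914, 0.0937]
orientation: [-0.471, 0.472, 0.529, -0.525]
wrist_force: [-0.0, -0.3, -0.1]
finger_gap: 0.0002
```

```bash
python3 - <<'E'
from h import *
tell(Rrail()); plan(railp(-245,-16.7,.080),Rrail(),g=-1,vmax=15)
E
```

```text
along -243.4 lat -15.3 z 93.7 F [-0.  -0.3 -0.1] gap 0.2 t 33.45 T [-0.05 -0.    0.04]
rot err [ 0.18  0.11 -0.1 ]
1 rows
-1 -1.6 13.7 1.5 0.18 0.11 -0.1
```

Call:
drive_tool:
  plan: "-1 -1.6 6 1.5 0.2 0.1 0; -1 0 6 0 0 0 0; -1 0 0 0 0 0 0"

```text
clock: 33.83
tcp_pos: [0.522, -0.2929, 0.0811]
orientation: [-0.472, 0.472, 0.528, -0.525]
wrist_force: [-0.4, 0.1, -1.2]
finger_gap: 0.0
```

```bash
python3 - <<'E'
from h import *
tell(Rrail()); snap('side','d25'); snap('wrist','w26'); crop('d25',340,170,440,260,7,'c32'); crop('w26',240,220,400,340,5,'c33')
E
```

```text
along -244.8 lat -16.5 z 81.1 F [-0.4  0.1 -1.2] gap 0.0 t 33.825 T [-0.02  0.02 -0.01]
rot err [-0.02  0.04 -0.12]
```

View pics/c33.png

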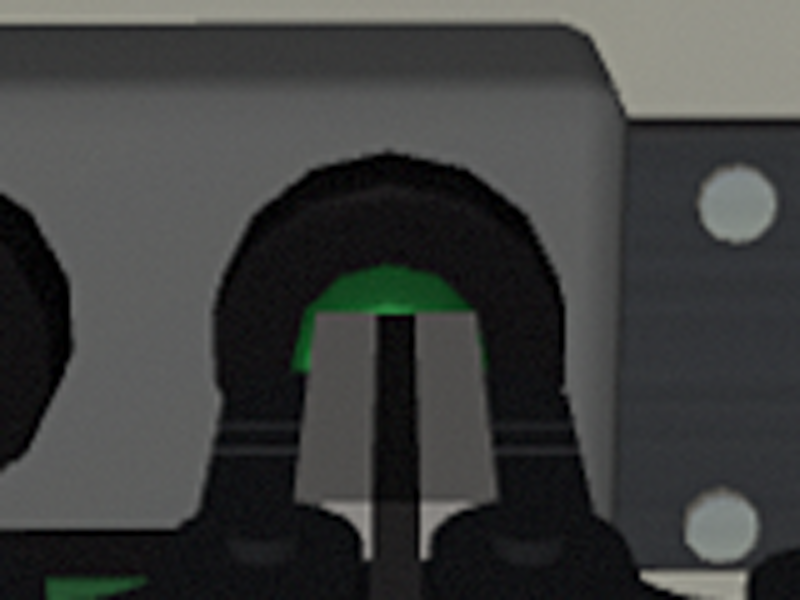

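View pics/c32.png

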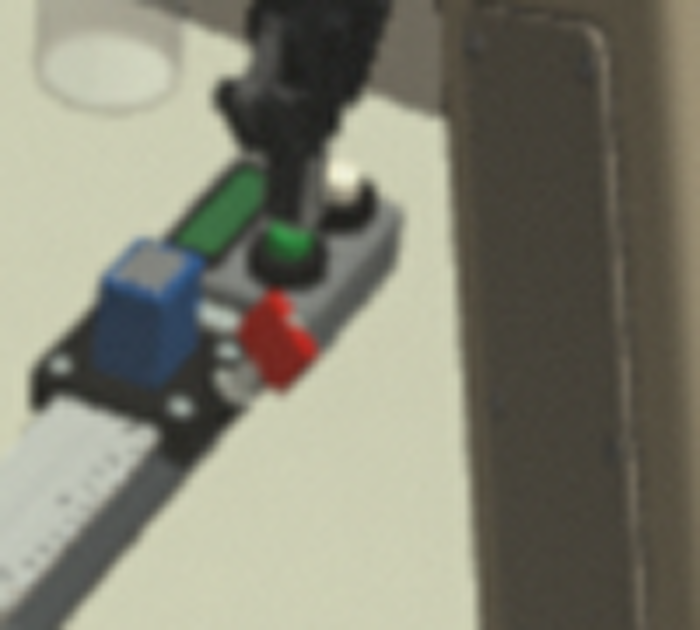

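Call:
drive_tool:
  plan: "-1 0 4 0 0 0 0; -1 0 4 0 0 0 0; -1 0 2 0 0 0 0; -1 0 2 0 0 0 0"

```text
clock: 34.42
tcp_pos: [0.5226, -0.2936, 0.0717]
orientation: [-0.471, 0.473, 0.528, -0.525]
wrist_force: [-6.6, 4.9, 21.9]
finger_gap: 0.0001
```

```bash
python3 - <<'E'
from h import *
tell(Rrail())
E
```

```text
along -245.5 lat -16.0 z 71.7 F [-6.6  4.9 21.9] gap 0.1 t 34.425 T [0.94 1.3  0.03]
rot err [ 0.09  0.03 -0.23]
```

Call:
drive_tool:
  plan: "-1 0 0 0 0 0 0; -1 0 -8 0 0 0 0; -1 0 -12 0 0 0 0; -1 0 -8 0 0 0 0; -1 0 0 0 0 0 0"

```text
clock: 35.05
tcp_pos: [0.5229, -0.2939, 0.1027]
orientation: [-0.471, 0.474, 0.528, -0.525]
wrist_force: [-0.7, 0.3, -0.0]
finger_gap: -0.0001
```

```bash
python3 - <<'E'
from h import *
tell(Rrail()); snap('side','d27'); crop('d27',340,170,440,260,7,'c34'); plan(railp(-293,-16.5,.098),Rrail(),g=-1,vmax=25)
E
```

```text
along -245.8 lat -15.8 z 102.7 F [-0.7  0.3 -0. ] gap -0.1 t 35.05 T [ 0.   -0.01 -0.02]
rot err [ 0.16  0.03 -0.3 ]
2 rows
-1 -23.7 2.2 0.3 0.07 0.02 -0.14; -1 -23.6 2.1 0.3 0.07 0.01 -0.14
```

View pics/c34.png

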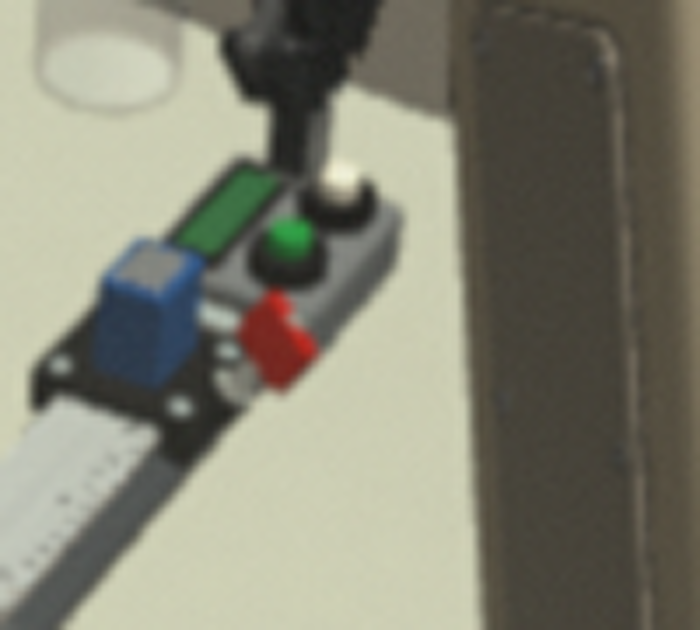

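Green key is up again; on to the white one.

Call:
drive_tool:
  plan: "-1 -23 0 0.3 0 0 0; -1 -23 0 0.3 0 0 0; -1 0 0 0 0 0 0; -1 0 0 0 0 0 0"

```text
clock: 35.6
tcp_pos: [0.5263, -0.3389, 0.1005]
orientation: [-0.472, 0.472, 0.528, -0.525]
wrist_force: [-0.1, -0.2, -0.2]
finger_gap: -0.0001
```

```bash
python3 - <<'E'
from h import *
tell(Rrail()); plan(railp(-293,-16.5,.082),Rrail(),g=-1,vmax=25)
E
```

```text
along -290.9 lat -17.3 z 100.5 F [-0.1 -0.2 -0.2] gap -0.1 t 35.6 T [-0.03  0.03 -0.02]
rot err [ 0.01  0.08 -0.11]
1 rows
-1 -2.1 18.5 -0.7 0.01 0.08 -0.11
```

Call:
drive_tool:
  plan: "-1 -2.1 9 -0.7 0 0 0; -1 0 8 0 0 0 0; -1 0 0 0 0 0 0"

```text
clock: 35.98
tcp_pos: [0.5267, -0.3388, 0.0816]
orientation: [-0.472, 0.471, 0.528, -0.526]
wrist_force: [-0.5, 0.3, 0.4]
finger_gap: -0.0
```

```bash
python3 - <<'E'
from h import *
tell(Rrail()); snap('wrist','w28'); crop('w28',240,220,400,340,5,'c35')
E
```

```text
along -290.9 lat -16.8 z 81.6 F [-0.5  0.3  0.4] gap -0.0 t 35.975 T [-0.01 -0.01 -0.02]
rot err [-0.07  0.17 -0.01]
```

View pics/c35.png

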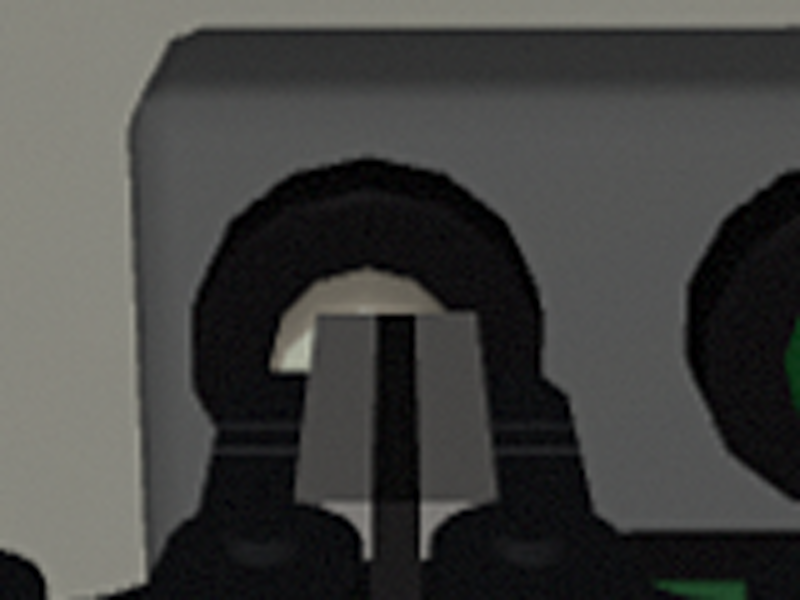

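Call:
drive_tool:
  plan: "-1 -3 0 0 0 0 0; -1 -0.5 3 0 0 0 0; -1 0 4 0 0 0 0; -1 0 3 0 0 0 0; -1 0 2 0 0 0 0"

```text
clock: 36.65
tcp_pos: [0.5279, -0.3429, 0.0718]
orientation: [-0.471, 0.472, 0.528, -0.526]
wrist_force: [-4.2, 3.6, 16.6]
finger_gap: -0.0003
```

```bash
python3 - <<'E'
from h import *
tell(Rrail())
E
```

```text
along -295.1 lat -16.0 z 71.8 F [-4.2  3.6 16.6] gap -0.3 t 36.65 T [0.73 0.93 0.05]
rot err [ 0.05  0.19 -0.13]
```

Call:
drive_tool:
  plan: "-1 0 1.5 0 0 0 0; -1 0 0 0 0 0 0; -1 0 -10 0 0 0 0; -1 0 -30 0 0 0 0; -1 0 -40 0 0 0 0; -1 20 -40 10 0 0 0; -1 30 -10 10 0 0 0; -1 0 0 0 0 0 0"

```text
clock: 37.65
tcp_pos: [0.5015, -0.2951, 0.2075]
orientation: [-0.471, 0.472, 0.528, -0.526]
wrist_force: [0.7, -0.4, -1.1]
finger_gap: 0.0001
```

```bash
python3 - <<'E'
from h import *
tell(Rrail()); snap('wrist','w30'); snap('side','d30')
im=cv2.imread('pics/w30.png'); cv2.imwrite('pics/w30e.png',np.clip(im.astype(float)*1.6,0,255).astype(np.uint8))
E
```

```text
along -244.7 lat -37.1 z 207.5 F [ 0.7 -0.4 -1.1] gap 0.1 t 37.65 T [-0.1   0.01 -0.04]
rot err [ 0.1   0.14 -0.18]
```

View pics/w30e.png

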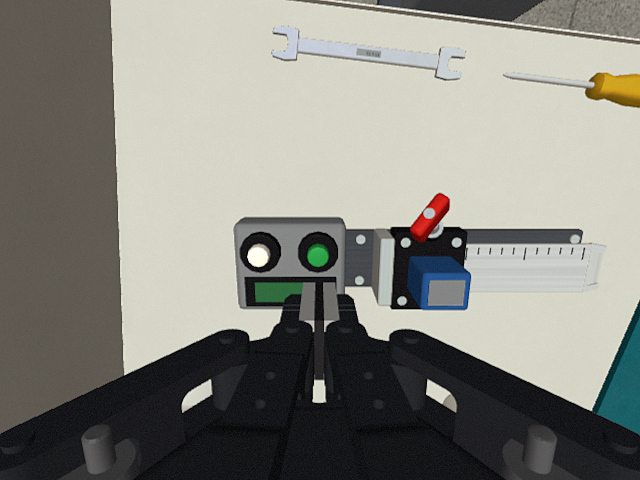

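View pics/d30.png

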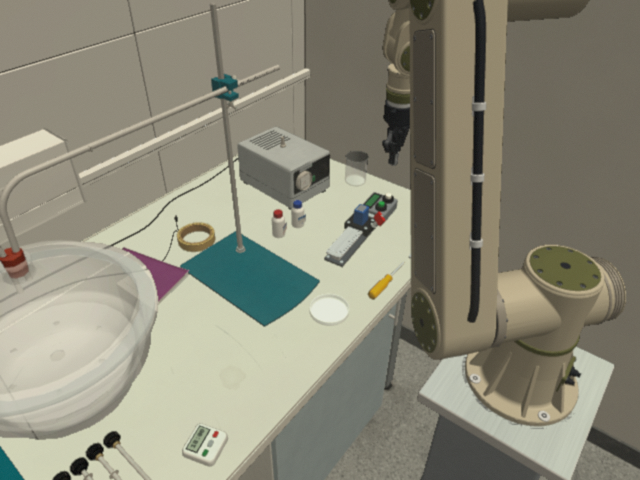

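```bash
python3 - <<'E'
from h import *
im=cv2.imread('pics/w30.png')[180:320,350:490]; cv2.imwrite('pics/c36.png',cv2.resize(np.clip(im.astype(float)*2,0,255).astype(np.uint8),None,fx=5,fy=5,interpolation=cv2.INTER_CUBIC))
E
```

```text
(no output)
```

View pics/c36.png

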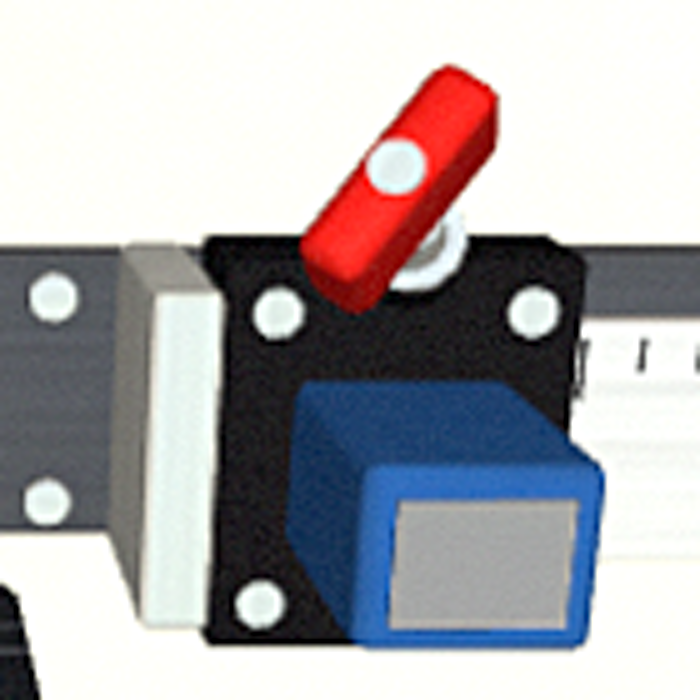

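```bash
python3 - <<'E'
from gap import *
c=lambda u,v:(350+(u+.5)/5-.5,180+(v+.5)/5-.5)
rep('w30',c,[(221,320),(209,600)],[(221,330),(212,580)],[(585,290),(575,370)],[(584,370),(642,355)])
from bang import bang
bang('w30',c(470,85),c(325,250))
c2=lambda u,v:(255+(u+.5)/5-.5,165+(v+.5)/5-.5); bang('w24',c2(387,82),c2(243,262))
c3=lambda u,v:(240+(u+.5)/5-.5,170+(v+.5)/5-.5); bang('w16',c3(347,70),c3(205,245))
E
```

```text
w30 stop [(np.float64(-182.32), np.float64(-24.69)), (np.float64(-181.55), np.float64(24.68))]
w30 carL [(np.float64(-181.34), np.float64(-21.87)), (np.float64(-180.36), np.float64(22.76))]
w30 carR [(np.float64(-121.88), np.float64(-28.79)), (np.float64(-122.03), np.float64(-15.04))]
w30 tick [(np.float64(-117.07), np.float64(-12.6)), (np.float64(-107.46), np.float64(-15.29))]
w30 len 31.18407247361535 turn cw 66.32182811309549 centre off [ 1.08534440e+00  1.81313820e-14 -1.50671421e+00]
w24 len 32.06911982342223 turn cw 63.09470284508273 centre off [ 1.58585068e+00  2.69456516e-14 -3.31044791e+00]
w16 len 32.218741381439834 turn cw 63.72546750405361 centre off [ 4.19317870e+00  2.07859500e-14 -3.18718001e+00]
```

```bash
python3 -c "
from h import *
print(job.hand_in())"
```

```text
the job is handed in; nothing more can be done
None
```

I did the whole job in the order asked and handed it in at about 37.7 s.

- **Carrier:** I slid it onto the rail until it met the steel end stop.
- **Clamp knob, first try:** I turned it clockwise to its stop with about 2.9 N m. That pulled the carrier roughly 1 mm back off the end stop, and pushing with 40 N did not move it.
- **Clamp knob, second try:** I loosened the knob about 36°, pushed the carrier home again and retightened it more gently. It reached the same stop at about 0.9 N m, against 0.1–0.25 N m of running resistance.
- **Keys:** I pressed green, let it up, then pressed white. Each went about 5 mm down to a firm stop, with 22 N and 17 N on the tool.

**Last checks:**
- **Carrier position:** it lies within about 0.3–0.5 mm of where it was when first pushed home. No gap to the stop is visible.
- **Knob angle:** pictures put the knob 63–66° clockwise from where it started, about the same as when it was first tight. The full turn is 71.6°, so I take it that it started slightly past fully loose. The only proof that it is fully tight is the sharp rise in torque.
- **Keys and readout:** both keys are up again. I did not check the readout's display for waking or zeroing.
- **Other items:** the dish, beaker and bottles look untouched, and the arm is clear of everything.

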